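# Chock the drain board and set the bamboo steaming things out to dry

### The job

Set the washed bamboo things out to dry on the drain rack. First lay the chock bar across the low end of the sloping board, before any tube touches the board, then lay every bamboo tube that is there across the board on the uphill side of it, in one row and square to the slope, letting each go only where the chock or the tube below will stop it from rolling. When all the tubes lie still, lay the loose lath centred across the two side rails, about 100 mm in front of the fixed crossbar and parallel to it, and stand the steamer cone mouth down and upright, midway on lath and crossbar; leave everything else where it is.

Things in the scene. Friction and masses are not known exactly. Their poses are not given: they have to be found in the camera images.
- rack: wooden drain rack, 280 mm deep (x), 200 mm wide (y), fixed; origin at the centre of its underside, z up, x from the low, open edge of its sloping board to the high end. Two level side rails run along x at y = +-91 mm (18 mm wide, tops 110 mm up, 164 mm clear between them) on corner posts at x = +-130 mm. Open from above but for the crossbar
- crossbar (a point): centre of the top of the crossbar, a bar 24 mm wide (x) fixed across the rails at the rack's high end, 125 mm behind the rack's origin; its top is 122 mm above the platform, level with the top of the loose lath when that lies on the rails
- board: the rack's sloping drain board, 300 mm (x) by 162 mm (y); origin at the centre of its upper face, 36 mm above the platform; x points up the slope (7 degrees), z square out of the board; its low edge, at x = -150 mm, has no lip. The chock's usual place is across the board (along y), its middle at x = -110 mm
- chock_c (a point): chock bar, dark hardwood with a rubber underside, 140 x 44 x 14 mm, 140 g; starts lying flat on the mat among the tubes; point at its centre, x along its length, z up. It does not slide on the board, even with all tubes resting on it; a tube is stopped when its axis is 42 mm up the slope from the chock's middle
- tube1_c (a point): bamboo rice tube, a light round tube 44 mm in diameter and 140 mm long, tan with two darker node rings, one end open; 90 g; point at its middle, on its axis; x runs along its length (y and z turn as it rolls). It rolls down the board by itself if nothing stops it. Two or three of tube1 to tube3 are there
- tube2_c (a point): bamboo rice tube, a light round tube 44 mm in diameter and 140 mm long, tan with two darker node rings, one end open; 90 g; point at its middle, on its axis; x runs along its length (y and z turn as it rolls). It rolls down the board by itself if nothing stops it. Two or three of tube1 to tube3 are there
- tube3_c (a point): bamboo rice tube, a light round tube 44 mm in diameter and 140 mm long, tan with two darker node rings, one end open; 90 g; point at its middle, on its axis; x runs along its length (y and z turn as it rolls). It rolls down the board by itself if nothing stops it. Two or three of tube1 to tube3 are there
- lath_c (a point): loose lath, a flat pale wooden bar 270 x 30 x 12 mm, 80 g, lying flat on the platform; point at its centre, x along its length, z up
- cone_c (a point): woven bamboo steamer cone, standing mouth down: 150 mm high, mouth 160 mm in diameter, narrowing upwards to a straight round neck 48 mm in diameter (the uppermost 40 mm); 160 g; point on its axis half-way up (75 mm above the mouth), z towards the neck
- mat: rush mat, fixed, 360 x 200 mm, 3 mm thick, on which the tubes and the chock start, lying crosswise in four places 80 mm apart (centre to centre) along its x; origin at its underside's centre
- bowl: white bowl, 110 mm across, 50 mm high; bystander, leave it alone; origin at the centre of its underside
- ricebasket: round lidded rice basket, 112 mm across, 106 mm high; bystander, leave it alone; origin at the centre of its underside
- dish: small glazed dish, 92 mm across, 30 mm high; bystander, leave it alone; origin at the centre of its underside
Mind the look-alikes: they are no part of the job. Leave any white look-alike of the part that bears chock_c alone.

How it is judged:
By the outcome, as a careful person would: the job done as asked, in the order asked, and still so for the second after the job is handed in, with the robot touching nothing.
Of tube1, tube2, tube3 only 2 to 3 are there at a start; the rules pass over those that are not, and their reading is None.
At some moment in a run one of cone, lath may be knocked a few centimetres aside while the robot is not near it.
Once in a run the grip may slacken for a moment while it holds something.
It also fails if it takes over 208 s, if anything falls off the work surface, if the arm or the gripper's body presses on something with over 40 N, if the wrist force passes 120 N, or if a joint passes its speed limit or range.

### The arm

A 7-joint arm with a two-finger parallel gripper is mounted at the origin on the work surface. World frame = base frame: x ahead of the robot, y to its left, z up, the work surface at z = 0. Lengths are in m, angles in rad, forces in N, time in s.
With the tool pointing down it reaches from about 0.425 to 0.875 m from the base axis. Payload 9.9 kg.
Tool frame: the origin (TCP) lies midway between the tips of the shut fingers; the grasp point (between the pads) lies 19 mm behind it; z points along the fingers, y is the direction in which the jaws open and shut (so a half turn about z gives the same grasp; the last joint's range is limited). The gripper opens to 85 mm and grips with 20 to 120 N. Pads are 22 mm wide; open, the fingers measure 114 mm over their backs; the gripper's body (76 mm by 85 mm) begins 54 mm behind the grasp point. The pads swing forward as they close: fully open they stand 13 mm farther back than shut.
Start: joints at [1.179, 0.576, 0.025, 1.437, -0.015, 1.129, -0.057], TCP at [0.205, -0.643, 0.231] pointing down, gripper open.
Joint ranges: [-2.76, 2.76], [-0.34, 2.15], [-1.52, 1.57], [0.19, 2.46], [-1.09, 4.23], [0.17, 1.99], [-2.82, 2.82]. Speed limits (rad/s): [2.22, 2.22, 3.01, 3.01, 3.14, 3.14, 3.14].

### API

Orientations are given as a rotation vector (axis times angle).
In Python, from station import robot gives the robot as it stands.
- The arm moves only by the tool jog_arm, never from a script. Its argument "moves" is a list of rows, each an object with "translation": the shift along the tool's x, y, z in m, a list of three; "twist": the turn, a rotation vector about the tool's x, y, z in degrees, a list of three. In form: [{"translation": [tx, ty, tz], "twist": [rx, ry, rz]}, ...]. A call has 1 to 5 rows; each row shifts and turns the pose as measured when the row begins, along the tool's axes as they then stand; what a row does not reach is not made up. A row lasts 1/10 s, in which the tool goes at most 50 mm and 8.59 degrees, less where a joint would pass 70% of its speed; a pose out of reach is approached as far as the arm can. A call is refused whole if a number of a shift passes 0.05 or a number of a turn 8.59, either way. A call with a gripper value outside its range is refused whole. "jaw" is the gripper's target within -1 to 1 (fully open at 1, half-way at 0, shut at -1), set as the call begins (left out, the last holds). The fingers move at their own pace and stop on an object; "newtons" is the grip in N (left out, the last holds). Time passes only in rows, so rows that do not move let the fingers close. It gives the time, the measured TCP pose, the force and the opening at its end, in the units of the state.
- robot.get_state(): the state, without advancing time (a new reading comes with each control period).
- robot.snapshot(name): name is "scene" or "top" or "wrist"; returns a dict with "image" (420x560x3 uint8, blue, green, red), "range_z" (420x560 float32, m along the optical axis (not along the pixel's ray), 0 where there is no reading), "camera_matrix" (3x3 intrinsics, pixels), "world_to_cam" (4x4, takes a point from world to camera coordinates); the wrist camera has in their place "hand_eye" (4x4, takes a point from camera to tool coordinates, whose origin is the TCP and whose axes are the flange's). Camera axes: x right, y down, z forward; pixel columns grow to the right and rows downward; lengths in m; the calibration is good to about 2 mm. A picture is of the moment at which its call begins: read the wrist's pose just before it.
- robot.hand_in(): hands the job in, once; it reports no verdict.
The state is a dict: "t": time; "joints": joint angles; "joint_vel": joint speeds; "tau": joint torques, N m; "tool_pos": TCP position; "ee_rot": TCP orientation; "wrist_force": force on the tool from outside, world axes, zero at the start; "torque": the same for the moment, N m; "grip_width": finger opening in m.
Only numpy, scipy, OpenCV 4.12 (cv2) and the standard library are available. Lean on these libraries where they do the work, as an engineer would, in place of code of your own. Each camera call takes 0.05 s, during which the arm holds its last target.

## Working session

There is one attempt and no reset: what is moved stays moved. The work goes in short steps, Python scripts to look and compute and a tool call to move; the robot and the scene stay as the last step left them, time stands still between calls to the robot, and variables do not carry over. Pictures are saved under pics/ and viewed, and the job is handed in when it is done.

Besides the shell and the picture viewer there is one more tool, called after "Request:" as name(argument=value, ...) on one line, values as JSON. jog_arm: Moves the arm, as the interface text tells. Its arguments: {"type":"object","properties":{"moves":{"type":"array"},"jaw":{"type":"number"},"newtons":{"type":"number"}},"required":["moves"]}

```bash
ls; mkdir -p pics
cat > h.py <<'E'
import numpy as np, cv2
from station import robot
from scipy.spatial.transform import Rotation as R
E
python3 - <<'E'
from h import *
s=robot.get_state(); print({k:np.round(v,4).tolist() for k,v in s.items()})
for n in ["scene","top","wrist"]:
    d=robot.snapshot(n); cv2.imwrite(f"pics/{n}0.png",d["image"]); np.savez(f"{n}0.npz",**d)
    print(n,{k:np.round(v,3).tolist() for k,v in d.items() if k not in("image","range_z")})
E
```

```text
pics
{'t': 0.0, 'joints': [1.1792, 0.5765, 0.0249, 1.4379, -0.015, 1.129, -0.0565], 'joint_vel': [-0.0006, -0.0001, -0.0004, 0.0003, 0.0023, -0.0001, 0.0017], 'tau': [-0.0007, -76.5766, 2.2498, -28.5976, 0.0151, 0.0126, -0.0], 'tool_pos': [0.2043, -0.6428, 0.2304], 'ee_rot': [-3.1028, -0.4814, 0.0006], 'wrist_force': [-1.4131, 0.3302, 0.51], 'torque': [0.0186, 0.0181, 0.0246], 'grip_width': 0.0852}
scene {'camera_matrix': [[432.74, 0.0, 283.609], [0.0, 432.74, 206.652], [0.0, 0.0, 1.0]], 'world_to_cam': [[-0.283, 0.959, -0.021, 0.177], [0.636, 0.171, -0.752, -0.295], [-0.718, -0.226, -0.658, 1.537], [0.0, 0.0, 0.0, 1.0]]}
top {'camera_matrix': [[385.444, 0.0, 282.035], [0.0, 385.444, 212.268], [0.0, 0.0, 1.0]], 'world_to_cam': [[-0.023, -1.0, -0.004, 0.026], [-0.993, 0.023, -0.114, 0.548], [0.114, 0.001, -0.993, 1.096], [0.0, 0.0, 0.0, 1.0]]}
wrist {'camera_matrix': [[357.077, 0.0, 278.062], [0.0, 357.077, 204.65], [0.0, 0.0, 1.0]], 'hand_eye': [[0.001, -0.95, -0.312, 0.081], [1.0, 0.001, -0.0, -0.001], [0.0, -0.312, 0.95, -0.143], [0.0, 0.0, 0.0, 1.0]]}
```

View pics/scene0.png

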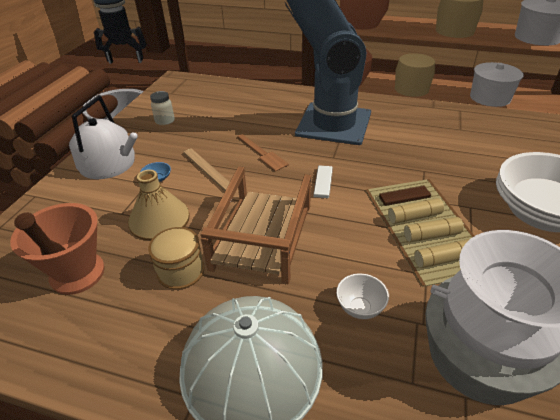

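View pics/top0.png

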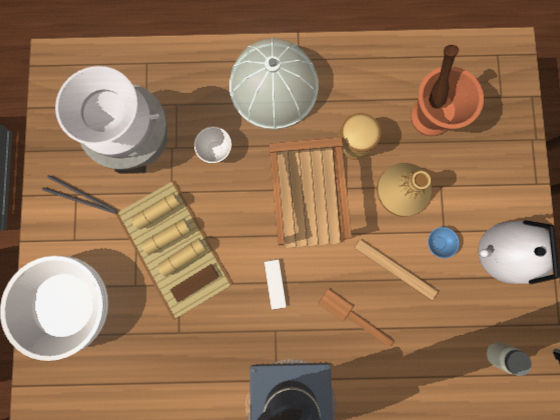

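View pics/wrist0.png

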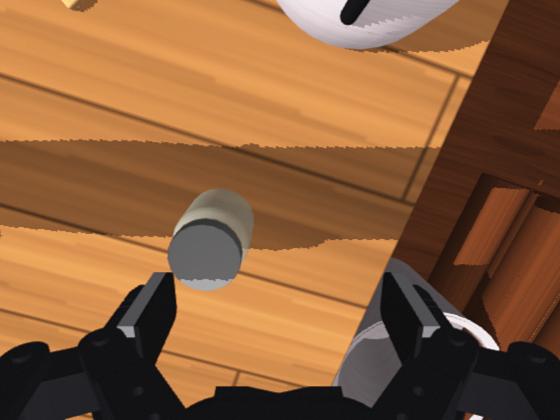

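```bash
cat >> h.py <<'E'
def cloud(d,T_tool=None):
    K=d["camera_matrix"]; Z=d["range_z"].astype(float); h,w=Z.shape
    u,v=np.meshgrid(np.arange(w),np.arange(h))
    P=np.stack([(u-K[0,2])/K[0,0]*Z,(v-K[1,2])/K[1,1]*Z,Z,np.ones_like(Z)],-1)
    if "world_to_cam" in d: M=np.linalg.inv(d["world_to_cam"])
    else: M=T_tool@d["hand_eye"]
    W=(P@M.T)[...,:3]; W[Z<=0]=np.nan
    return W
def tool_T(s):
    T=np.eye(4); T[:3,:3]=R.from_rotvec(s["ee_rot"]).as_matrix(); T[:3,3]=s["tool_pos"]; return T
def ontable(d,u,v,z):
    K=d["camera_matrix"]; M=np.linalg.inv(d["world_to_cam"])
    r=M[:3,:3]@np.array([(u-K[0,2])/K[0,0],(v-K[1,2])/K[1,1],1]); c=M[:3,3]
    return c+r*(z-c[2])/r[2]
E
python3 - <<'E'
from h import *
d=dict(np.load("top0.npz")); im=d["image"]; W=cloud(d)
c=im[125:320,250:450]; cv2.imwrite("pics/a1.png",cv2.resize(c,None,fx=4,fy=3.0769*1.0,interpolation=cv2.INTER_CUBIC))
z=np.clip(W[...,2]/0.2,0,1)*255
cv2.imwrite("pics/a2.png",cv2.resize(cv2.applyColorMap(np.nan_to_num(z)[125:320,250:450].astype(np.uint8),cv2.COLORMAP_JET),None,fx=4,fy=3,interpolation=cv2.INTER_NEAREST))
c=im[170:330,105:305]; cv2.imwrite("pics/a3.png",cv2.resize(c,None,fx=4,fy=4*600/640,interpolation=cv2.INTER_CUBIC))
# height print rack
for r in range(136,256,6): print(r,[int(1000*W[r,c,2]) if np.isfinite(W[r,c,2]) else -1 for c in range(264,360,5)])
E
```

```text
136 [3, 3, 0, 1, 3, 0, 4, 0, 0, 1, 1, 0, 1, 3, -1, 44, 98, 104, 105, 107]
142 [0, 1, 3, 2, 122, 121, 122, 124, 122, 124, 127, 123, 123, 122, 123, 122, 90, 99, 105, 106]
148 [2, 2, 121, 125, 124, 122, 124, 125, 120, 122, 118, 118, 51, 51, 75, 110, 53, 82, 100, 95]
154 [1, 4, 113, 52, 54, 53, 53, 42, 51, 50, 51, 52, 53, 51, 38, 111, 10, 35, 53, 55]
160 [6, 0, 110, 51, 50, 50, 50, 51, 50, 46, 51, 48, 47, 47, 32, 113, 0, 1, 1, 2]
166 [1, 3, 114, 49, 48, 43, 48, 48, 45, 48, 46, 50, 46, 44, 0, 112, 108, 2, 1, 2]
172 [1, 5, 112, 47, 45, 48, 45, 47, 45, 44, 45, 46, 44, 43, 41, 108, 114, 2, 3, 1]
178 [2, 1, 113, 0, 45, 43, 44, 41, 43, 45, 42, 46, 37, 41, 41, 113, 110, 2, 1, 3]
184 [2, 3, 110, 111, 41, 42, 42, 39, 41, 42, 38, 41, 38, 42, 43, 102, 111, 1, 3, 4]
190 [2, 0, 105, 111, 42, 37, 37, 40, 37, 34, 37, 37, 37, 39, 38, 94, 111, 0, 2, 0]
196 [0, 0, 111, 114, 33, 41, 35, 38, 38, 38, 31, 33, 37, 33, 33, 27, 115, 0, 2, 0]
202 [3, 2, 0, 111, 36, 36, 36, 35, 30, 32, 31, 34, 35, 33, 35, 22, 110, 1, 0, -1]
208 [0, 0, 1, 110, 33, 31, 32, 31, 30, 31, 35, 26, 32, 32, 33, 24, 110, 0, 1, 2]
214 [4, 5, 2, -1, 34, 32, 29, 32, 33, 28, 26, 32, 29, 30, 30, 19, 112, 110, 0, 3]
220 [2, 6, 6, 111, 29, 27, 22, 30, 28, 29, 27, 28, 29, 23, 28, 10, 111, 113, 2, 1]
226 [0, 0, 2, 110, 27, 24, 20, 23, 25, 28, 27, 25, 23, 27, 27, 2, 110, 111, 3, 0]
232 [1, 3, 1, 113, 25, 28, 23, 26, 23, 24, 26, 22, 21, 23, 23, 22, 102, 110, 0, 1]
238 [0, 6, -2, 111, 111, 23, 20, 24, 21, 21, 25, 19, 24, 18, 22, 21, 86, 104, 4, 2]
244 [1, 3, 0, 108, 68, 19, 20, 24, 20, 19, 18, 21, 17, 3, 0, 4, 1, 0, 3, 10]
250 [-2, 1, 1, 0, 1, 0, 0, 3, 3, 0, 0, 3, 3, 2, -2, 1, 3, 4, -2, 12]
```

View pics/a1.png

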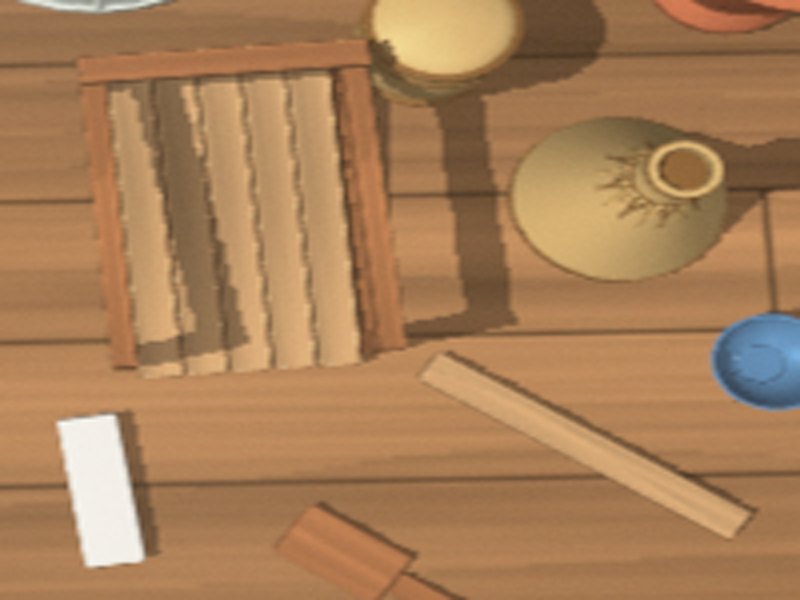

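View pics/a2.png

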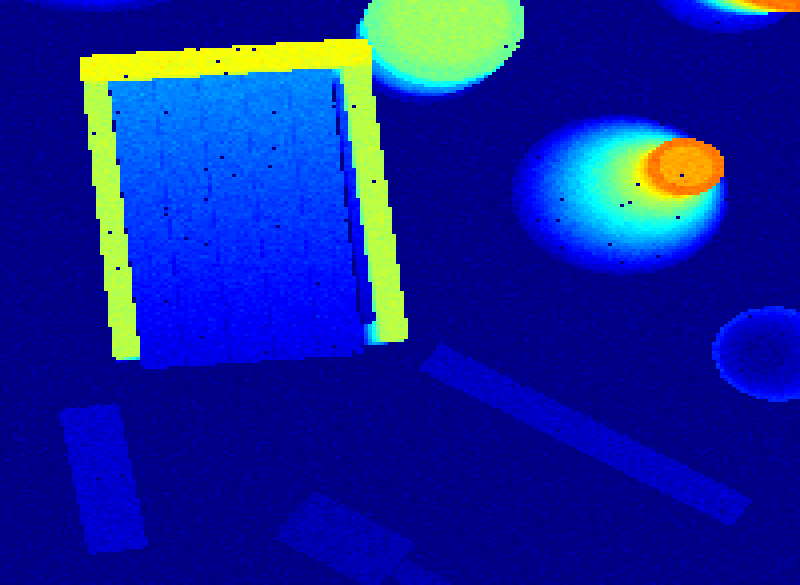

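View pics/a3.png

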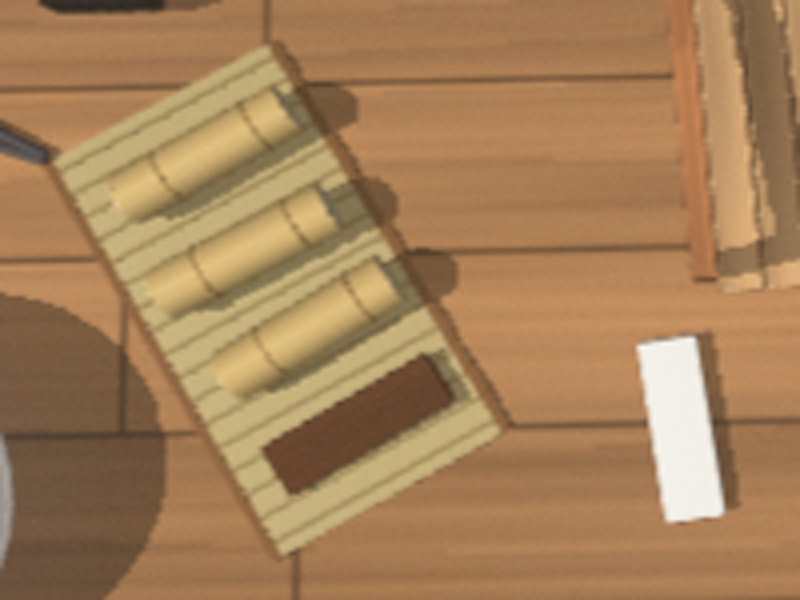

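```bash
cat >> h.py <<'E'
def sel(d,W,box,zlo,zhi):
    u0,v0,u1,v1=box; P=W[v0:v1,u0:u1].reshape(-1,3); im=d["image"][v0:v1,u0:u1].reshape(-1,3)
    m=(P[:,2]>zlo)&(P[:,2]<zhi); return P[m],im[m]
def rect(P):
    (c,s,a)=cv2.minAreaRect((P[:,:2]*1000).astype(np.float32)); 
    if s[0]<s[1]: s=(s[1],s[0]); a+=90
    return np.round(c,1),np.round(s,1),round((a+90)%180-90,2)
E
python3 - <<'E'
from h import *
d=dict(np.load("top0.npz")); W=cloud(d)
P,_=sel(d,W,(262,136,356,250),0.1,0.13)
# robust: rails
print("rack top rect",rect(P),len(P))
cb=P[P[:,2]>0.117]; print("crossbar",rect(cb))
P,_=sel(d,W,(352,235,442,305),0.007,0.02); print("lath",rect(P),len(P), np.median(P[:,2]))
P,_=sel(d,W,(262,255,290,312),0.007,0.03); print("white",rect(P),len(P), np.median(P[:,2]))
P,_=sel(d,W,(375,160,440,220),0.14,0.16); print("cone top",rect(P),len(P),np.median(P[:,2]),P.mean(0))
m=cv2.minEnclosingCircle((P[:,:2]*1000).astype(np.float32)); print(m)
P,_=sel(d,W,(375,160,440,220),0.01,0.2);
# mat things
P,_=sel(d,W,(115,180,232,322),0.012,0.06)
ij=[(v,u) for v in range(180,322) for u in range(115,232) if 0.012<W[v,u,2]<0.06]
M=((W[...,2]>0.012)&(W[...,2]<0.06)); M[:180]=0;M[322:]=0;M[:,:115]=0;M[:,232:]=0
n,L,st,_=cv2.connectedComponentsWithStats(M.astype(np.uint8),connectivity=4)
for k in range(1,n):
    if st[k,4]>100: Q=W[L==k]; print("mat obj",rect(Q),st[k],"zmax",np.percentile(Q[:,2],[50,98]))
for n,b in [("bowl",(190,125,236,165)),("basket",(340,110,385,160)),("dish",(425,225,462,260))]:
    P,_=sel(d,W,b,0.02,0.12); print(n,cv2.minEnclosingCircle((P[:,:2]*1000).astype(np.float32)))
E
```

```text
rack top rect (array([603.3, -84.8]), array([285.3, 240. ]), 3.61) 2000
crossbar (array([723.3, -56.9]), array([199.5,  25.2]), -86.16)
lath (array([ 374.4, -327.2]), array([262.8, 190.2]), -88.26) 1146 0.013058743099059855
white (array([341.7,  30.6]), array([141.8,  70. ]), 3.8) 740 0.015116233159091719
cone top (array([ 611.7, -354.8]), array([48.3, 48.2]), 55.0) 278 0.14749351986688275 [ 0.6124018  -0.35635518  0.14698107]
((612.3844604492188, -356.15008544921875), 25.735820770263672)
mat obj (array([560.3, 381.9]), array([142.3,  45.3]), -59.62) [132 193  49  37 760] zmax [0.04438206 0.05094649]
mat obj (array([485.3, 352.1]), array([142.1,  44.1]), -61.73) [142 219  50  36 768] zmax [0.04444643 0.05105392]
mat obj (array([424.5, 305.3]), array([142. ,  43.6]), -57.66) [158 238  49  39 772] zmax [0.04483827 0.05122975]
mat obj (array([350.7, 272.9]), array([140.2,  45.8]), -59.61) [171 264  48  38 740] zmax [0.01836673 0.02253673]
bowl ((751.74951171875, 211.7877197265625), 55.24238586425781)
basket ((746.1500244140625, -201.39572143554688), 80.47378540039062)
dish ((450.1628723144531, -451.9849548339844), 45.84865188598633)
```

```bash
cat >> h.py <<'E'
def Rdown(psi,tilt=0,axis_yaw=None):
    "tool y at yaw psi (deg), z down; then tilt deg about world horizontal axis at axis_yaw"
    a=np.radians(psi); y=np.array([np.cos(a),np.sin(a),0]); z=np.array([0,0,-1.]); x=np.cross(y,z)
    M=np.stack([x,y,z],1)
    if tilt: 
        b=np.radians(axis_yaw); M=R.from_rotvec(np.radians(tilt)*np.array([np.cos(b),np.sin(b),0])).as_matrix()@M
    return M
def plan(wps,vmax=0.045,start=None):
    "wps: list of (x,y,z,psi[,tilt,axis]) world; prints rows in the tool frame"
    s=robot.get_state(); p=np.array(s["tool_pos"]); M=R.from_rotvec(s["ee_rot"]).as_matrix()
    if start is not None: p,M=start
    for w in wps:
        v=w[6] if len(w)>6 else vmax
        q=np.array(w[:3]); N=Rdown(*w[3:6])
        rv=R.from_matrix(M.T@N).as_rotvec(degrees=True)
        n=max(1,int(np.ceil(max(np.linalg.norm(q-p)/v,np.linalg.norm(rv)/8)-1e-6)))
        print("to",np.round(q,3),"n",n)
        for i in range(n):
            t=M.T@(q-p)/n if False else None
            A=M@R.from_rotvec(rv*i/n,degrees=True).as_matrix()
            t=A.T@(q-p)/n
            print('{"translation": %s, "twist": %s},'%([float(round(c+0,4)) for c in t],[float(round(c+0,2)) for c in rv/n]))
        p,M=q,N
E
python3 - <<'E'
from h import *
for nm in ["top","scene"]:
    d=dict(np.load(nm+"0.npz")); W=cloud(d); z=W[...,2]
    ok=(W[...,0]>0.43)&(W[...,0]<0.76)&(W[...,1]>-0.19)&(W[...,1]<0.06)
    ok&=~(((W[...,0]-0.746)**2+(W[...,1]+0.195)**2)<0.07**2)
    P=W[ok&(z>0.103)&(z<0.128)]
    print(nm,"frame",rect(P)); cb=W[ok&(z>0.117)&(z<0.128)]; print(" crossbar",rect(cb), np.median(cb[:,2]))
    # rails: fit
    yaw=np.radians(3.84); c=np.array([.5986,-.0653]); 
    L=(P[:,:2]-c)@np.array([[np.cos(yaw),-np.sin(yaw)],[np.sin(yaw),np.cos(yaw)]])
    for lo,hi in[(-.11,-.06),(-.05,.0),(0.02,.09)]:
        q=L[(L[:,0]>lo)&(L[:,0]<hi)]; a=q[q[:,1]>0][:,1];b=q[q[:,1]<0][:,1]; print("  rails",[np.round(np.percentile(t,[3,97])*1000,1) if len(t) else None for t in(a,b)])
    print("  x ext",np.percentile(L[:,0],[.5,99.5]))
    M=(z>0.007)&(z<0.02)&(W[...,0]>.28)&(W[...,0]<.47)&(W[...,1]<-.2)&(W[...,1]>-.45)
    n,Lb,st,_=cv2.connectedComponentsWithStats(M.astype(np.uint8),connectivity=4)
    for k in range(1,n):
        if st[k,4]>300: print("  low obj",rect(W[Lb==k]),st[k])
    M=(z>0.012)&(z<0.06)&(W[...,0]>.28)&(W[...,0]<.65)&(W[...,1]>.18)&(W[...,1]<.46)
    n,Lb,st,_=cv2.connectedComponentsWithStats(M.astype(np.uint8),connectivity=4)
    for k in range(1,n):
        if st[k,4]>300: print("  mat obj",rect(W[Lb==k]),st[k])
    # board plane
    B=W[ok&(z>0.012)&(z<0.06)]; B=B[np.abs((B[:,:2]-c)@[-np.sin(yaw),np.cos(yaw)])<.07]
    A=np.c_[B[:,:2]-c,np.ones(len(B))]; k=np.linalg.lstsq(A,B[:,2],rcond=None)[0]; print("  board",k,np.degrees(np.arctan(np.hypot(*k[:2]))),np.degrees(np.arctan2(k[1],k[0])))
E
```

```text
top frame (array([597.9, -65.1]), array([276.9, 200. ]), 3.65)
 crossbar (array([722.5, -43.7]), array([173. ,  25.2]), -86.16) 0.12318862241602124
  rails [array([ 83.1, 100.1]), array([-98.6, -81.5])]
  rails [array([83. , 99.7]), array([-98.8, -81.5])]
  rails [array([82.8, 99.6]), array([-99.1, -81.8])]
  x ext [-0.13727243  0.13664811]
  low obj (array([ 375.1, -316.2]), array([271.6,  31.4]), 54.38) [356 239  82  61 976]
  mat obj (array([560.3, 381.9]), array([142.3,  45.3]), -59.62) [132 193  49  37 760]
  mat obj (array([485.3, 352.1]), array([142.1,  44.1]), -61.73) [142 219  50  36 768]
  mat obj (array([424.5, 305.3]), array([142. ,  43.6]), -57.66) [158 238  49  39 772]
  mat obj (array([350.7, 272.9]), array([140.2,  45.8]), -59.61) [171 264  48  38 740]
  board [0.12222201 0.00800955 0.03708426] 6.983043919798351 3.7493927585070717
scene frame (array([602.4, -64.8]), array([282.3, 201.7]), 3.64)
 crossbar (array([726.3, -42.5]), array([171.4,  27.6]), -86.11) 0.12332695695600338
  rails [array([ 83.8, 100.5]), array([-99.1, -80.6])]
  rails [array([ 83.2, 100.5]), array([-97.6, -81.1])]
  rails [array([ 83.1, 100.2]), array([-99.2, -81.4])]
  x ext [-0.13257286  0.14320565]
  low obj (array([ 373.4, -322.1]), array([254.3,  32. ]), 54.59) [183 148  47  43 508]
  mat obj (array([353.6, 273.6]), array([143.3,  48.4]), -59.13) [379 185  52  19 568]
  mat obj (array([431.4, 307.8]), array([144.4,  45.6]), -60.53) [388 198  56  26 901]
  mat obj (array([493. , 354.9]), array([144.3,  42.4]), -64.39) [404 217  60  25 999]
  mat obj (array([570.1, 380.8]), array([135.6,  45.3]), -62.36) [414 239  56  29 896]
  board [0.11719509 0.00670406 0.03713313] 6.695121483321283 3.2739977499223922
```

Run:
```python
from h import *
plan([(0.40,-0.40,0.27,-40),(0.52,-0.05,0.27,0),(0.42,0.24,0.22,30.4),(0.351,0.273,0.12,30.4)])
```

```text
to [ 0.4  -0.4   0.27] n 7
{"translation": [0.0371, -0.0246, -0.0056], "twist": [-0.01, -0.0, -4.62]},
{"translation": [0.039, -0.0215, -0.0056], "twist": [-0.01, -0.0, -4.62]},
{"translation": [0.0406, -0.0183, -0.0056], "twist": [-0.01, -0.0, -4.62]},
{"translation": [0.042, -0.015, -0.0056], "twist": [-0.01, -0.0, -4.62]},
{"translation": [0.043, -0.0116, -0.0056], "twist": [-0.01, -0.0, -4.62]},
{"translation": [0.0438, -0.0081, -0.0056], "twist": [-0.01, -0.0, -4.62]},
{"translation": [0.0443, -0.0045, -0.0056], "twist": [-0.01, -0.0, -4.62]},
to [ 0.52 -0.05  0.27] n 9
{"translation": [0.0384, -0.0148, 0.0], "twist": [0.0, 0.0, -4.44]},
{"translation": [0.0394, -0.0118, 0.0], "twist": [0.0, 0.0, -4.44]},
{"translation": [0.0402, -0.0087, 0.0], "twist": [0.0, 0.0, -4.44]},
{"translation": [0.0407, -0.0055, 0.0], "twist": [0.0, 0.0, -4.44]},
{"translation": [0.041, -0.0024, 0.0], "twist": [0.0, 0.0, -4.44]},
{"translation": [0.0411, 0.0008, 0.0], "twist": [0.0, 0.0, -4.44]},
{"translation": [0.0409, 0.004, 0.0], "twist": [0.0, 0.0, -4.44]},
{"translation": [0.0405, 0.0072, 0.0], 
[... 159 characters left out ...]
71], "twist": [0.0, 0.0, -4.34]},
{"translation": [0.0424, -0.0111, 0.0071], "twist": [0.0, 0.0, -4.34]},
{"translation": [0.0431, -0.0079, 0.0071], "twist": [0.0, 0.0, -4.34]},
{"translation": [0.0436, -0.0046, 0.0071], "twist": [0.0, 0.0, -4.34]},
{"translation": [0.0438, -0.0013, 0.0071], "twist": [0.0, 0.0, -4.34]},
{"translation": [0.0438, 0.0021, 0.0071], "twist": [0.0, 0.0, -4.34]},
{"translation": [0.0435, 0.0054, 0.0071], "twist": [0.0, 0.0, -4.34]},
to [0.351 0.273 0.12 ] n 3
{"translation": [0.0211, -0.0143, 0.0333], "twist": [0.0, 0.0, 0.0]},
{"translation": [0.0211, -0.0143, 0.0333], "twist": [0.0, 0.0, 0.0]},
{"translation": [0.0211, -0.0143, 0.0333], "twist": [0.0, 0.0, 0.0]},
```

Request:
jog_arm(moves=[{"translation":[0.037,-0.024,-0.008],"twist":[0,0,-4.6]},{"translation":[0.039,-0.021,-0.008],"twist":[0,0,-4.6]},{"translation":[0.041,-0.018,-0.008],"twist":[0,0,-4.6]},{"translation":[0.042,-0.015,-0.008],"twist":[0,0,-4.6]},{"translation":[0.043,-0.012,-0.008],"twist":[0,0,-4.6]}], jaw=1, newtons=40)

```text
t: 0.65
tool_pos: [0.3415, -0.4691, 0.2676]
ee_rot: [-2.94, -1.091, 0.009]
wrist_force: [0.8, 0.0, 0.5]
grip_width: 0.0853
```

Request:
jog_arm(moves=[{"translation":[0.044,-0.008,0],"twist":[0,0,-4.6]},{"translation":[0.044,-0.005,0],"twist":[0,0,-4.6]},{"translation":[0.038,-0.015,0],"twist":[0,0,-4.4]},{"translation":[0.039,-0.012,0],"twist":[0,0,-4.4]},{"translation":[0.04,-0.009,0],"twist":[0,0,-4.4]}])

```text
t: 1.15
tool_pos: [0.4399, -0.2744, 0.2681]
ee_rot: [-2.658, -1.667, 0.005]
wrist_force: [0.7, 0.3, 0.5]
grip_width: 0.0856
```

Request:
jog_arm(moves=[{"translation":[0.041,-0.006,0],"twist":[0,0,-4.4]},{"translation":[0.041,-0.002,0],"twist":[0,0,-4.4]},{"translation":[0.041,0.001,0],"twist":[0,0,-4.4]},{"translation":[0.041,0.004,0],"twist":[0,0,-4.4]},{"translation":[0.041,0.007,0],"twist":[0,0,-4.4]}])

```text
t: 1.65
tool_pos: [0.5035, -0.0698, 0.2681]
ee_rot: [-2.274, -2.161, 0.005]
wrist_force: [0.6, -0.8, 0.4]
grip_width: 0.0851
```

Run:
```python
from h import *
plan([(0.42,0.24,0.22,30.4),(0.351,0.273,0.08,30.4)])
```

```text
to [0.42 0.24 0.22] n 8
{"translation": [0.0381, -0.0124, 0.0061], "twist": [-0.04, -0.02, -4.16]},
{"translation": [0.0389, -0.0096, 0.0061], "twist": [-0.04, -0.02, -4.16]},
{"translation": [0.0395, -0.0067, 0.0061], "twist": [-0.04, -0.02, -4.16]},
{"translation": [0.0399, -0.0038, 0.0061], "twist": [-0.04, -0.02, -4.16]},
{"translation": [0.0401, -0.0009, 0.0061], "twist": [-0.04, -0.02, -4.16]},
{"translation": [0.04, 0.002, 0.006], "twist": [-0.04, -0.02, -4.16]},
{"translation": [0.0398, 0.0049, 0.006], "twist": [-0.04, -0.02, -4.16]},
{"translation": [0.0393, 0.0078, 0.006], "twist": [-0.04, -0.02, -4.16]},
to [0.351 0.273 0.08 ] n 4
{"translation": [0.0158, -0.0107, 0.035], "twist": [0.0, 0.0, 0.0]},
{"translation": [0.0158, -0.0107, 0.035], "twist": [0.0, 0.0, 0.0]},
{"translation": [0.0158, -0.0107, 0.035], "twist": [0.0, 0.0, 0.0]},
{"translation": [0.0158, -0.0107, 0.035], "twist": [0.0, 0.0, 0.0]},
```

Request:
jog_arm(moves=[{"translation":[0.038,-0.012,0.006],"twist":[0,0,-4.2]},{"translation":[0.039,-0.01,0.006],"twist":[0,0,-4.2]},{"translation":[0.039,-0.007,0.006],"twist":[0,0,-4.2]},{"translation":[0.04,-0.004,0.006],"twist":[0,0,-4.2]},{"translation":[0.04,-0.001,0.006],"twist":[0,0,-4.2]}], jaw=0.45)

```text
t: 2.15
tool_pos: [0.4491, 0.1312, 0.238]
ee_rot: [-1.822, -2.555, -0.001]
wrist_force: [0.6, 0.3, -0.3]
grip_width: 0.062
```

Request:
jog_arm(moves=[{"translation":[0.04,0.002,0.006],"twist":[0,0,-4.2]},{"translation":[0.04,0.005,0.006],"twist":[0,0,-4.2]},{"translation":[0.039,0.008,0.006],"twist":[0,0,-4.2]},{"translation":[0,0,0],"twist":[0,0,0]}])

```text
t: 2.55
tool_pos: [0.4111, 0.2559, 0.2195]
ee_rot: [-1.505, -2.752, -0.005]
wrist_force: [0.6, -0.6, 0.4]
grip_width: 0.0618
```

```bash
cat >> h.py <<'E'
def wristlook(name):
    s=robot.get_state(); d=robot.snapshot("wrist"); cv2.imwrite(f"pics/{name}.png",d["image"]); W=cloud(d,tool_T(s)); return s,d,W
def look(cam,name):
    d=robot.snapshot(cam); cv2.imwrite(f"pics/{name}.png",d["image"]); return d,cloud(d)
def comps(W,zlo,zhi,xlo,xhi,ylo,yhi,minpx=300):
    z=W[...,2]; M=(z>zlo)&(z<zhi)&(W[...,0]>xlo)&(W[...,0]<xhi)&(W[...,1]>ylo)&(W[...,1]<yhi)
    n,Lb,st,_=cv2.connectedComponentsWithStats(M.astype(np.uint8),connectivity=4)
    for k in range(1,n):
        if st[k,4]>minpx: Q=W[Lb==k]; print("  obj",*rect(Q),st[k],np.round(np.percentile(Q[:,2],[5,50,95])*1000,1))
E
python3 - <<'E'
from h import *
s,d,W=wristlook("w1"); print(s["t"],s["tool_pos"],s["grip_width"])
comps(W,0.012,0.06,.2,.7,.1,.5)
plan([(0.351,0.273,0.08,30.4),(0.351,0.273,0.007,30.4)],0.025)
E
```

```text
2.55 [0.41106422 0.25588741 0.21948879] 0.06179539607496958
  obj [352.2 274.7] [140.4  44.2] -59.43 [ 212   46   49  151 6898] [15.6 17.1 18.4]
  obj [487.2 354.7] [141.   44.6] -61.56 [ 369   49   76  163 7978] [29.2 44.2 47.6]
  obj [427.1 307.7] [140.9  43.7] -57.83 [ 297   59   54  160 7441] [32.6 44.4 47.7]
  obj [561.6 383.8] [140.5  41.2] -59.18 [ 449   70   83  158 8325] [25.2 43.6 47.6]
to [0.351 0.273 0.08 ] n 7
{"translation": [0.007, -0.0058, 0.0199], "twist": [-0.01, -0.03, 0.29]},
{"translation": [0.007, -0.0059, 0.0199], "twist": [-0.01, -0.03, 0.29]},
{"translation": [0.0069, -0.0059, 0.0199], "twist": [-0.01, -0.03, 0.29]},
{"translation": [0.0069, -0.0059, 0.0199], "twist": [-0.01, -0.03, 0.29]},
{"translation": [0.0069, -0.006, 0.0199], "twist": [-0.01, -0.03, 0.29]},
{"translation": [0.0069, -0.006, 0.0199], "twist": [-0.01, -0.03, 0.29]},
{"translation": [0.0069, -0.0061, 0.0199], "twist": [-0.01, -0.03, 0.29]},
to [0.351 0.273 0.007] n 3
{"translation": [0.0, 0.0, 0.0243], "twist": [0.0, 0.0, 0.0]},
{"translation": [0.0, 0.0, 0.0243], "twist": [0.0, 0.0, 0.0]},
{"translation": [0.0, 0.0, 0.0243], "twist": [0.0, 0.0, 0.0]},
```

View pics/w1.png

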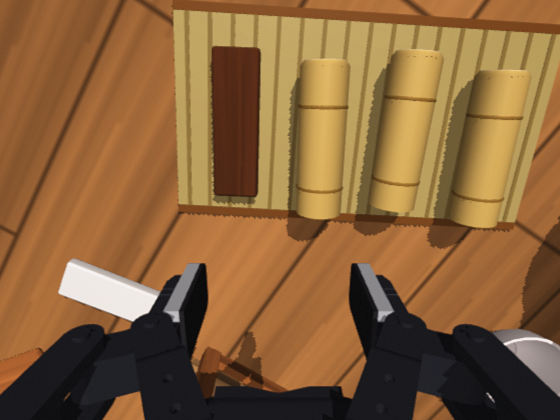

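Run:
```python
from h import *
plan([(0.352,0.2745,0.08,30.5,0,0,.035),(0.352,0.2745,0.006,30.5,0,0,.025)],0.025)
```

```text
to [0.352 0.274 0.08 ] n 5
{"translation": [0.0099, -0.0078, 0.0279], "twist": [-0.01, -0.05, 0.38]},
{"translation": [0.0099, -0.0079, 0.0279], "twist": [-0.01, -0.05, 0.38]},
{"translation": [0.0098, -0.008, 0.0279], "twist": [-0.01, -0.05, 0.38]},
{"translation": [0.0098, -0.008, 0.0279], "twist": [-0.01, -0.05, 0.38]},
{"translation": [0.0098, -0.0081, 0.0279], "twist": [-0.01, -0.05, 0.38]},
to [0.352 0.274 0.006] n 3
{"translation": [0.0, 0.0, 0.0247], "twist": [0.0, 0.0, 0.0]},
{"translation": [0.0, 0.0, 0.0247], "twist": [0.0, 0.0, 0.0]},
{"translation": [0.0, 0.0, 0.0247], "twist": [0.0, 0.0, 0.0]},
```

Request:
jog_arm(moves=[{"translation":[0.01,-0.008,0.028],"twist":[0,0,0.4]},{"translation":[0.01,-0.008,0.028],"twist":[0,0,0.4]},{"translation":[0.01,-0.008,0.028],"twist":[0,0,0.4]},{"translation":[0.01,-0.008,0.028],"twist":[0,0,0.4]},{"translation":[0.01,-0.008,0.026],"twist":[0,0,0.4]}])

```text
t: 3.1
tool_pos: [0.3565, 0.2715, 0.0801]
ee_rot: [1.582, 2.712, 0.01]
wrist_force: [1.0, 0.5, -0.4]
grip_width: 0.0618
```

Run:
```python
from h import *
plan([(0.352,0.2745,0.006,30.5,0,0,.025)],0.025)
```

```text
to [0.352 0.274 0.006] n 3
{"translation": [0.0016, -0.001, 0.0247], "twist": [0.12, -0.02, -0.34]},
{"translation": [0.0016, -0.0009, 0.0247], "twist": [0.12, -0.02, -0.34]},
{"translation": [0.0016, -0.0009, 0.0247], "twist": [0.12, -0.02, -0.34]},
```

Request:
jog_arm(moves=[{"translation":[0.003,-0.002,0.025],"twist":[0,0,-0.5]},{"translation":[0.002,-0.001,0.025],"twist":[0,0,-0.5]},{"translation":[0,0,0.02],"twist":[0,0,0]},{"translation":[0,0,0.003],"twist":[0,0,0]},{"translation":[0,0,0],"twist":[0,0,0]}])

```text
t: 3.6
tool_pos: [0.3524, 0.2685, 0.0026]
ee_rot: [1.568, 2.718, -0.001]
wrist_force: [0.6, 0.3, -0.5]
grip_width: 0.062
```

Request:
jog_arm(moves=[{"translation":[0,0,0],"twist":[0,0,0]},{"translation":[0,0,0],"twist":[0,0,0]},{"translation":[0,0,0],"twist":[0,0,0]},{"translation":[0,0,0],"twist":[0,0,0]}], jaw=-1, newtons=60)

```text
t: 4.0
tool_pos: [0.3548, 0.2681, 0.0058]
ee_rot: [1.572, 2.713, 0.005]
wrist_force: [0.0, -0.1, -1.3]
grip_width: 0.0423
```

Run:
```python
from h import *
plan([(0.36,0.265,0.12,30.5,0,0,.04),(0.45,0.14,0.25,18),(0.51,-0.17,0.27,3.8)])
```

```text
to [0.36  0.265 0.12 ] n 3
{"translation": [-0.0019, 0.0012, -0.0381], "twist": [0.11, 0.07, -0.23]},
{"translation": [-0.0019, 0.0011, -0.0381], "twist": [0.11, 0.07, -0.23]},
{"translation": [-0.0018, 0.001, -0.0381], "twist": [0.11, 0.07, -0.23]},
to [0.45 0.14 0.25] n 5
{"translation": [-0.0307, 0.0028, -0.026], "twist": [0.0, 0.0, 2.5]},
{"translation": [-0.0305, 0.0042, -0.026], "twist": [0.0, 0.0, 2.5]},
{"translation": [-0.0303, 0.0055, -0.026], "twist": [0.0, 0.0, 2.5]},
{"translation": [-0.03, 0.0068, -0.026], "twist": [0.0, 0.0, 2.5]},
{"translation": [-0.0297, 0.0081, -0.026], "twist": [0.0, 0.0, 2.5]},
to [ 0.51 -0.17  0.27] n 8
{"translation": [-0.0392, -0.0048, -0.0025], "twist": [0.0, 0.0, 1.78]},
{"translation": [-0.0393, -0.0036, -0.0025], "twist": [0.0, 0.0, 1.78]},
{"translation": [-0.0394, -0.0024, -0.0025], "twist": [0.0, 0.0, 1.78]},
{"translation": [-0.0395, -0.0012, -0.0025], "twist": [0.0, 0.0, 1.78]},
{"translation": [-0.0395, 0.0, -0.0025], "twist": [0.0, 0.0, 1.78]},
{"translation": [-0.0394, 0.0013, -0.0025], "twist": [0.0, 0.0, 1.78]},
{"translation": [-0.0394, 0.0025, -0.0025], "twist": [0.0, 0.0, 1.78]},
{"translation": [-0.0393, 0.0037, -0.0025], "twist": [0.0, 0.0, 1.78]},
```

Request:
jog_arm(moves=[{"translation":[-0.001,0.001,-0.025],"twist":[0,0,0]},{"translation":[-0.002,0.001,-0.045],"twist":[0,0,0]},{"translation":[-0.002,0.001,-0.045],"twist":[0,0,0]},{"translation":[-0.031,0.003,-0.026],"twist":[0,0,2.5]},{"translation":[-0.031,0.004,-0.026],"twist":[0,0,2.5]}])

```text
t: 4.5
tool_pos: [0.3918, 0.2156, 0.178]
ee_rot: [1.682, 2.652, -0.0]
wrist_force: [0.6, -0.2, -1.8]
grip_width: 0.0422
```

Request:
jog_arm(moves=[{"translation":[-0.03,0.006,-0.026],"twist":[0,0,2.5]},{"translation":[-0.03,0.007,-0.026],"twist":[0,0,2.5]},{"translation":[-0.03,0.008,-0.026],"twist":[0,0,2.5]},{"translation":[-0.039,-0.005,-0.002],"twist":[0,0,1.8]},{"translation":[-0.039,-0.004,-0.002],"twist":[0,0,1.8]}])

```text
t: 5.0
tool_pos: [0.4625, 0.0589, 0.2696]
ee_rot: [1.935, 2.467, 0.013]
wrist_force: [0.8, -0.6, -2.1]
grip_width: 0.0422
```

Request:
jog_arm(moves=[{"translation":[-0.039,-0.002,-0.003],"twist":[0,0,1.8]},{"translation":[-0.039,-0.001,-0.003],"twist":[0,0,1.8]},{"translation":[-0.039,0,-0.002],"twist":[0,0,1.8]},{"translation":[-0.039,0.001,-0.002],"twist":[0,0,1.8]},{"translation":[-0.039,0.003,-0.002],"twist":[0,0,1.8]}])

```text
t: 5.5
tool_pos: [0.4959, -0.1416, 0.2843]
ee_rot: [2.129, 2.299, 0.016]
wrist_force: [-0.5, 0.1, -1.1]
grip_width: 0.0425
```

Request:
jog_arm(moves=[{"translation":[-0.03,0.003,0],"twist":[0,0,1.8]},{"translation":[0,0,0],"twist":[0,0,0]},{"translation":[0,0,0],"twist":[0,0,0]}])

```text
t: 5.8
tool_pos: [0.4997, -0.1792, 0.2844]
ee_rot: [2.178, 2.252, 0.013]
wrist_force: [-0.1, 1.1, -1.6]
grip_width: 0.0421
```

Run:
```python
from h import *
s,d,W=wristlook("w2"); print(s["t"],s["tool_pos"],s["grip_width"],s["joint_vel"])
np.savez("w2.npz",W=W)
comps(W,0.103,0.13,.4,.8,-.25,.1)
B=W[(W[...,2]>0.01)&(W[...,2]<0.06)&(W[...,0]>.45)&(W[...,0]<.7)&(W[...,1]>-.12)&(W[...,1]<.0)]
c=np.array([.5995,-.0645])
A=np.c_[B[:,:2]-c,np.ones(len(B))]; k=np.linalg.lstsq(A,B[:,2],rcond=None)[0]; print("  board",k)
```

```text
5.8 [ 0.49973745 -0.1791546   0.28436585] 0.04208696677283671 [ 0.02860945  0.00834618  0.01994821 -0.0090245   0.01060174  0.00191868
  0.00504501]
  obj [ 638.6 -113. ] [190.  132.3] 14.93 [ 336    0  224  169 7617] [108.8 111.7 123. ]
  obj [ 752.  -215.5] [82.6 53.1] -74.16 [ 504  179   56   78 3364] [103.6 105.  106.4]
  board [0.12303612 0.00779529 0.03569759]
```

View pics/w2.png

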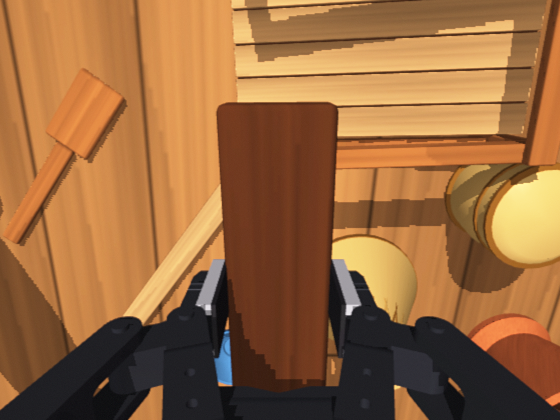

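Run:
```python
from h import *
W=np.load("w2.npz")["W"]; z=W[...,2]
ok=(W[...,0]>0.45)&(W[...,0]<0.76)&(W[...,1]>-.2)&(W[...,1]<.08)&~(((W[...,0]-0.748)**2+(W[...,1]+0.199)**2)<0.065**2)
P=W[ok&(z>.105)&(z<.13)]
yaw=np.radians(3.8); c=np.array([.5995,-.0645]); Rm=np.array([[np.cos(yaw),-np.sin(yaw)],[np.sin(yaw),np.cos(yaw)]])
L=(P[:,:2]-c)@Rm; zz=P[:,2]
cb=L[zz>.118]
for lo,hi in [(-.08,-.05),(-.05,0),(0,.05),(.05,.1)]:
    q=cb[(cb[:,1]>lo)&(cb[:,1]<hi)&(cb[:,0]>.09)]
    if len(q)>20: print("cb x edges",lo,np.percentile(q[:,0],[2,98])*1000,len(q))
r=L[(zz<.116)&(L[:,1]<-.06)]
for lo,hi in [(-.14,-.1),(-.1,-.05),(-.05,0),(0,.05),(.05,.1)]:
    q=r[(r[:,0]>lo)&(r[:,0]<hi)]
    if len(q)>20: print("rail y edges",lo,np.percentile(q[:,1],[2,98])*1000,len(q))
print("rail xmin",r[:,0].min())
# board near edge
b=W[ok&(z>.012)&(z<.03)]; Lb=(b[:,:2]-c)@Rm; Lb=Lb[np.abs(Lb[:,1])<.07]; print("board low edge",np.percentile(Lb[:,0],[.5,1,2])*1000)
# held chock: points in the tool frame
s=robot.get_state(); T=tool_T(s)
Q=(W-T[:3,3])@T[:3,:3]; m=(np.abs(Q[...,1])<.03)&(Q[...,2]>-.04)&(Q[...,2]<.02)&(Q[...,0]>-.1)&(Q[...,0]<.12)
q=Q[m]; print("chock tool", np.percentile(q,[1,50,99],axis=0)*1000)
print("x extents",[np.round(np.percentile(q[np.abs(q[:,1])<.01][:,0],[.2,99.8])*1000,1)])
```

```text
cb x edges -0.08 [114.73413404 135.13850486] 932
cb x edges -0.05 [114.6481878  128.70188591] 1081
cb x edges 0 [114.3703075  119.53837536] 269
rail y edges -0.1 [-97.60563877 -81.02742057] 42
rail y edges -0.05 [-98.03192019 -80.68469236] 1130
rail y edges 0 [-97.97267591 -80.81539832] 1119
rail y edges 0.05 [-98.11875133 -80.83054671] 1090
rail xmin -0.05208005236445073
board low edge [-145.46443281 -144.94822881 -143.91059471]
chock tool [[-47.63897365 -25.40694928 -39.38366989]
 [ 19.77209531   0.19339917 -13.30734086]
 [ 75.88114627  25.53279769 -10.44718557]]
x extents [array([-50.9,  76.7])]
```

```bash
cat >> h.py <<'E'
RC=np.array([.6009,-.0629]); RY=3.8
def rk(x,y,z):
    a=np.radians(RY); return (RC[0]+x*np.cos(a)-y*np.sin(a), RC[1]+x*np.sin(a)+y*np.cos(a), z)
BT=(RY,-7,RY+90)
E
python3 - <<'E'
from h import *
plan([(*rk(-.1095,-.007,.18),*BT,.045),(*rk(-.1095,-.007,.05),*BT,.04),(*rk(-.1095,-.007,.0265),*BT,.012)])
E
```

```text
to [ 0.492 -0.077  0.18 ] n 4
{"translation": [0.0256, -0.0013, 0.026], "twist": [-1.58, 0.04, -0.46]},
{"translation": [0.0256, -0.0018, 0.026], "twist": [-1.58, 0.04, -0.46]},
{"translation": [0.0256, -0.0023, 0.026], "twist": [-1.58, 0.04, -0.46]},
{"translation": [0.0256, -0.0028, 0.0259], "twist": [-1.58, 0.04, -0.46]},
to [ 0.492 -0.077  0.05 ] n 4
{"translation": [-0.0, -0.004, 0.0323], "twist": [0.0, 0.0, 0.0]},
{"translation": [-0.0, -0.004, 0.0323], "twist": [0.0, 0.0, 0.0]},
{"translation": [-0.0, -0.004, 0.0323], "twist": [0.0, 0.0, 0.0]},
{"translation": [-0.0, -0.004, 0.0323], "twist": [0.0, 0.0, 0.0]},
to [ 0.492 -0.077  0.026] n 2
{"translation": [-0.0, -0.0014, 0.0117], "twist": [0.0, 0.0, 0.0]},
{"translation": [-0.0, -0.0014, 0.0117], "twist": [0.0, 0.0, 0.0]},
```

Request:
jog_arm(moves=[{"translation":[0.026,-0.001,0.026],"twist":[-1.6,0,-0.5]},{"translation":[0.026,-0.002,0.026],"twist":[-1.6,0,-0.5]},{"translation":[0.026,-0.002,0.026],"twist":[-1.6,0,-0.5]},{"translation":[0.022,-0.003,0.024],"twist":[-1.6,0,-0.4]},{"translation":[0,0,0],"twist":[0,0,0]}])

```text
t: 6.35
tool_pos: [0.4914, -0.0708, 0.1803]
ee_rot: [2.071, 2.236, 0.144]
wrist_force: [-0.7, -0.7, -2.2]
grip_width: 0.0423
```

Run:
```python
from h import *
s=robot.get_state(); print(s["tool_pos"],s["grip_width"])
plan([(*rk(-.1095,-.007,.05),*BT,.035),(*rk(-.1095,-.007,.0265),*BT,.012)])
```

```text
[ 0.49137845 -0.07084787  0.1803086 ] 0.042323727535694196
to [ 0.492 -0.077  0.05 ] n 4
{"translation": [-0.0015, -0.0042, 0.0323], "twist": [0.13, 0.01, 0.15]},
{"translation": [-0.0015, -0.0041, 0.0323], "twist": [0.13, 0.01, 0.15]},
{"translation": [-0.0015, -0.004, 0.0323], "twist": [0.13, 0.01, 0.15]},
{"translation": [-0.0016, -0.004, 0.0323], "twist": [0.13, 0.01, 0.15]},
to [ 0.492 -0.077  0.026] n 2
{"translation": [-0.0, -0.0014, 0.0117], "twist": [0.0, 0.0, 0.0]},
{"translation": [-0.0, -0.0014, 0.0117], "twist": [0.0, 0.0, 0.0]},
```

Request:
jog_arm(moves=[{"translation":[-0.002,-0.004,0.03],"twist":[0.1,0,0.1]},{"translation":[-0.002,-0.004,0.032],"twist":[0.1,0,0.1]},{"translation":[-0.002,-0.004,0.032],"twist":[0.1,0,0.1]},{"translation":[0,-0.002,0.02],"twist":[0,0,0]},{"translation":[0,0,0],"twist":[0,0,0]}])

```text
t: 6.85
tool_pos: [0.4951, -0.0725, 0.0659]
ee_rot: [2.065, 2.241, 0.145]
wrist_force: [-0.9, 0.3, -1.4]
grip_width: 0.0421
```

Run:
```python
from h import *
s=robot.get_state(); print(s["tool_pos"],s["grip_width"],s["joint_vel"])
plan([(*rk(-.1095,-.007,.0265),*BT,.01)])
```

```text
[ 0.49510158 -0.07254651  0.06589619] 0.04209106834615024 [ 0.00566442 -0.03050764 -0.01942085 -0.02074488 -0.0217783   0.04179608
  0.0243848 ]
to [ 0.492 -0.077  0.026] n 4
{"translation": [-0.0011, -0.0021, 0.0097], "twist": [0.13, 0.01, 0.21]},
{"translation": [-0.0011, -0.0021, 0.0097], "twist": [0.13, 0.01, 0.21]},
{"translation": [-0.0011, -0.0021, 0.0097], "twist": [0.13, 0.01, 0.21]},
{"translation": [-0.0011, -0.002, 0.0097], "twist": [0.13, 0.01, 0.21]},
```

Request:
jog_arm(moves=[{"translation":[-0.002,-0.002,0.01],"twist":[0.2,0,0.3]},{"translation":[-0.002,-0.002,0.01],"twist":[0.2,0,0.3]},{"translation":[-0.001,-0.002,0.009],"twist":[0.1,0,0.2]},{"translation":[0,0,0],"twist":[0,0,0]},{"translation":[0,0,0],"twist":[0,0,0]}])

```text
t: 7.35
tool_pos: [0.4956, -0.078, 0.0376]
ee_rot: [2.084, 2.228, 0.139]
wrist_force: [0.3, -0.8, -1.4]
grip_width: 0.0424
```

Run:
```python
from h import *
s=robot.get_state(); print(s["tool_pos"],s["grip_width"],s["wrist_force"],s["joint_vel"])
plan([(*rk(-.1095,-.007,.0265),*BT,.01)])
```

```text
[ 0.4956235  -0.07801741  0.03756524] 0.042376139342372304 [ 0.26004834 -0.84775439 -1.41625207] [-0.00268778  0.00584532  0.00549251  0.00288011  0.00247122 -0.00319418
 -0.00534839]
to [ 0.492 -0.077  0.026] n 2
{"translation": [0.0006, -0.0024, 0.0053], "twist": [0.13, 0.05, 0.02]},
{"translation": [0.0006, -0.0024, 0.0053], "twist": [0.13, 0.05, 0.02]},
```

Request:
jog_arm(moves=[{"translation":[0.001,-0.004,0.006],"twist":[0.1,0,0]},{"translation":[0.001,-0.003,0.005],"twist":[0.1,0,0]},{"translation":[0,0,0],"twist":[0,0,0]},{"translation":[0,0,0],"twist":[0,0,0]}])

```text
t: 7.75
tool_pos: [0.4898, -0.0763, 0.0256]
ee_rot: [2.085, 2.229, 0.136]
wrist_force: [-0.1, 0.8, -1.9]
grip_width: 0.0425
```

Run:
```python
from h import *
s=robot.get_state(); print(s["tool_pos"],s["grip_width"],s["wrist_force"])
plan([(*rk(-.1095,-.007,.0245),*BT,.01)])
```

```text
[ 0.48977556 -0.07633231  0.02559626] 0.04254414511224345 [-0.11575411  0.76838109 -1.89645817]
to [ 0.492 -0.077  0.024] n 1
{"translation": [-0.001, 0.0021, 0.0014], "twist": [0.12, 0.12, 0.04]},
```

Request:
jog_arm(moves=[{"translation":[0,0.002,0.002],"twist":[0.1,0,0]},{"translation":[0,0,0.002],"twist":[0,0,0]},{"translation":[0,0,0],"twist":[0,0,0]}])

```text
t: 8.05
tool_pos: [0.4927, -0.0762, 0.024]
ee_rot: [2.084, 2.229, 0.135]
wrist_force: [0.1, 0.1, -0.7]
grip_width: 0.0424
```

Request:
jog_arm(moves=[{"translation":[0,0,0.002],"twist":[0,0,0]},{"translation":[0,0,0.001],"twist":[0,0,0]}])

```text
t: 8.25
tool_pos: [0.4931, -0.0762, 0.0236]
ee_rot: [2.081, 2.227, 0.136]
wrist_force: [-7.0, 2.3, 20.1]
grip_width: 0.0422
```

Request:
jog_arm(moves=[{"translation":[0,0,0],"twist":[0,0,0]},{"translation":[0,0,0],"twist":[0,0,0]},{"translation":[0,0,0],"twist":[0,0,0]}], jaw=0.45)

```text
t: 8.55
tool_pos: [0.4942, -0.0762, 0.0241]
ee_rot: [2.08, 2.226, 0.138]
wrist_force: [-0.2, 0.4, -0.2]
grip_width: 0.0619
```

Request:
jog_arm(moves=[{"translation":[0,0,-0.02],"twist":[0,0,0]},{"translation":[0,0,-0.045],"twist":[0,0,0]},{"translation":[0,0,-0.045],"twist":[0,0,0]},{"translation":[0,0,-0.045],"twist":[1.5,0,0]},{"translation":[0,0,-0.03],"twist":[1.5,0,0]}])

```text
t: 9.05
tool_pos: [0.4683, -0.0756, 0.2089]
ee_rot: [2.111, 2.264, 0.071]
wrist_force: [0.1, -1.2, 0.9]
grip_width: 0.0619
```

Run:
```python
from h import *
s=robot.get_state(); print(s["tool_pos"],s["grip_width"],s["wrist_force"])
plan([(.48,.09,.25,14),(.435,.24,.2,32.2)],.048)
```

```text
[ 0.46833446 -0.07560823  0.20889394] 0.06193713927807552 [ 0.11186952 -1.15717769  0.89894673]
to [0.48 0.09 0.25] n 4
{"translation": [0.0411, 0.0064, -0.0099], "twist": [0.92, 0.1, -2.5]},
{"translation": [0.0408, 0.0081, -0.01], "twist": [0.92, 0.1, -2.5]},
{"translation": [0.0404, 0.0097, -0.0101], "twist": [0.92, 0.1, -2.5]},
{"translation": [0.04, 0.0113, -0.0102], "twist": [0.92, 0.1, -2.5]},
to [0.435 0.24  0.2  ] n 4
{"translation": [0.0391, -0.0018, 0.0125], "twist": [0.0, 0.0, -4.55]},
{"translation": [0.0391, 0.0013, 0.0125], "twist": [0.0, 0.0, -4.55]},
{"translation": [0.0389, 0.0044, 0.0125], "twist": [0.0, 0.0, -4.55]},
{"translation": [0.0384, 0.0074, 0.0125], "twist": [0.0, 0.0, -4.55]},
```

Request:
jog_arm(moves=[{"translation":[0.041,0.006,-0.01],"twist":[0.9,0,-2.5]},{"translation":[0.041,0.008,-0.01],"twist":[0.9,0,-2.5]},{"translation":[0.04,0.01,-0.01],"twist":[0.9,0,-2.5]},{"translation":[0.04,0.011,-0.01],"twist":[0.9,0,-2.5]},{"translation":[0.039,-0.002,0.012],"twist":[0,0,-4.5]}])

```text
t: 9.55
tool_pos: [0.4742, 0.1268, 0.244]
ee_rot: [1.841, 2.528, -0.001]
wrist_force: [0.4, 0.8, -0.5]
grip_width: 0.0619
```

Request:
jog_arm(moves=[{"translation":[0.039,0.001,0.012],"twist":[0,0,-4.5]},{"translation":[0.039,0.004,0.012],"twist":[0,0,-4.5]},{"translation":[0.033,0.006,0.01],"twist":[0,0,-4]},{"translation":[0,0,0],"twist":[0,0,0]}])

```text
t: 9.95
tool_pos: [0.4395, 0.2435, 0.2066]
ee_rot: [1.52, 2.737, 0.002]
wrist_force: [0.4, 1.0, -0.5]
grip_width: 0.0619
```

Run:
```python
from h import *
d,W=look("top","t1"); cv2.imwrite("pics/t1c.png",cv2.resize(d["image"][130:270,240:400],None,fx=4,fy=4,interpolation=cv2.INTER_CUBIC))
s=robot.get_state(); print(s["t"],s["tool_pos"],s["grip_width"])
# chock residual above board
a=np.radians(RY); Rm=np.array([[np.cos(a),-np.sin(a)],[np.sin(a),np.cos(a)]]); c=np.array([.599,-.0648])
L=(W[...,:2]-c)@Rm; h=W[...,2]-(0.0368+L[...,0]*np.tan(np.radians(7)))
M=(h>0.008)&(h<.03)&(np.abs(L[...,1])<.078)&(L[...,0]>-.15)&(L[...,0]<.09)
n,Lb,st,_=cv2.connectedComponentsWithStats(M.astype(np.uint8),connectivity=4)
for k in range(1,n):
    if st[k,4]>80: print(rect(L[Lb==k]),st[k],np.median(h[Lb==k]))
plan([(.427,.308,.09,32.2,0,0,.04),(.427,.308,.011,32.2,0,0,.025)],.048)
```

```text
10.0 [0.44038902 0.24132649 0.2068533 ] 0.06161093900475378
(array([-109.8,    0.6]), array([139.9,  44.1]), -89.49) [288 222  49  20 728] 0.01454057143609675
to [0.427 0.308 0.09 ] n 4
{"translation": [0.0162, 0.0057, 0.0291], "twist": [0.08, 0.15, -0.13]},
{"translation": [0.0162, 0.0058, 0.0291], "twist": [0.08, 0.15, -0.13]},
{"translation": [0.0161, 0.0059, 0.0291], "twist": [0.08, 0.15, -0.13]},
{"translation": [0.016, 0.006, 0.0292], "twist": [0.08, 0.15, -0.13]},
to [0.427 0.308 0.011] n 4
{"translation": [0.0, 0.0, 0.0198], "twist": [0.0, 0.0, 0.0]},
{"translation": [0.0, 0.0, 0.0198], "twist": [0.0, 0.0, 0.0]},
{"translation": [0.0, 0.0, 0.0198], "twist": [0.0, 0.0, 0.0]},
{"translation": [0.0, 0.0, 0.0198], "twist": [0.0, 0.0, 0.0]},
```

View pics/t1c.png

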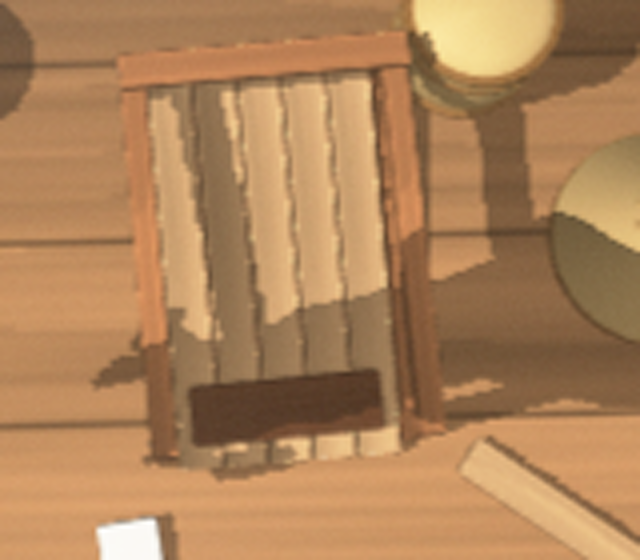

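Request:
jog_arm(moves=[{"translation":[0.016,0.006,0.029],"twist":[0,0.1,-0.1]},{"translation":[0.016,0.006,0.029],"twist":[0,0.1,-0.1]},{"translation":[0.016,0.006,0.029],"twist":[0,0.1,-0.1]},{"translation":[0.012,0.005,0.025],"twist":[0,0.1,-0.1]},{"translation":[0,0,0],"twist":[0,0,0]}])

```text
t: 10.5
tool_pos: [0.4348, 0.3002, 0.0916]
ee_rot: [1.534, 2.729, 0.005]
wrist_force: [0.3, -0.7, 0.7]
grip_width: 0.0617
```

Run:
```python
from h import *
s=robot.get_state(); print(s["t"],s["tool_pos"],s["grip_width"])
plan([(.427,.308,.0085,32.2,0,0,.025)],.048)
```

```text
10.5 [0.4347745  0.30021438 0.09156526] 0.061690660152805415
to [0.427 0.308 0.008] n 4
{"translation": [0.0028, -0.0008, 0.0207], "twist": [0.11, 0.11, -0.22]},
{"translation": [0.0028, -0.0008, 0.0207], "twist": [0.11, 0.11, -0.22]},
{"translation": [0.0028, -0.0007, 0.0208], "twist": [0.11, 0.11, -0.22]},
{"translation": [0.0027, -0.0007, 0.0208], "twist": [0.11, 0.11, -0.22]},
```

Request:
jog_arm(moves=[{"translation":[0.004,-0.001,0.021],"twist":[0.1,0.1,-0.2]},{"translation":[0.004,-0.001,0.021],"twist":[0.1,0.1,-0.2]},{"translation":[0.004,-0.001,0.021],"twist":[0.1,0.1,-0.2]},{"translation":[0.002,0,0.015],"twist":[0,0,0]},{"translation":[0,0,0],"twist":[0,0,0]}])

```text
t: 11.0
tool_pos: [0.4326, 0.3039, 0.0162]
ee_rot: [1.536, 2.728, 0.003]
wrist_force: [-1.0, 0.7, 0.4]
grip_width: 0.0617
```

Run:
```python
from h import *
s=robot.get_state(); print(s["t"],s["tool_pos"],s["grip_width"])
plan([(.427,.308,.0085,32.2,0,0,.025)],.048)
```

```text
11.0 [0.43262013 0.30394108 0.01616142] 0.061738017205134436
to [0.427 0.308 0.008] n 1
{"translation": [0.0064, -0.0028, 0.0076], "twist": [0.39, 0.47, -0.97]},
```

Request:
jog_arm(moves=[{"translation":[0.006,-0.003,0.007],"twist":[0.4,0.4,-0.9]},{"translation":[0.001,-0.001,0.001],"twist":[0,0,0]},{"translation":[0,0,0],"twist":[0,0,0]}])

```text
t: 11.3
tool_pos: [0.428, 0.3065, 0.0106]
ee_rot: [1.522, 2.745, 0.002]
wrist_force: [0.4, -0.5, -0.1]
grip_width: 0.0615
```

Request:
jog_arm(moves=[{"translation":[0,0,0],"twist":[0,0,0]},{"translation":[0,0,0],"twist":[0,0,0]},{"translation":[0,0,0],"twist":[0,0,0]},{"translation":[0,0,0],"twist":[0,0,0]}], jaw=-1, newtons=50)

```text
t: 11.7
tool_pos: [0.4289, 0.3065, 0.0124]
ee_rot: [1.523, 2.743, 0.005]
wrist_force: [0.3, 0.5, 0.0]
grip_width: 0.0422
```

```bash
cat >> h.py <<'E'
def brd(s,y,h):
    a=np.radians(7); return rk(s*np.cos(a)-h*np.sin(a), y, .036+s*np.sin(a)+h*np.cos(a))
E
python3 - <<'E'
from h import *
print(brd(-.047,-.002,.0104))
plan([(.43,.30,.12,32.2,0,0,.048),(.50,.12,.21,18,0,0,.049),(*brd(-.047,-.002,.15),*BT,.049)])
E
```

```text
(np.float64(0.553220784788589), np.float64(-0.0680712567319664), np.float64(0.04059462083702781))
to [0.43 0.3  0.12] n 3
{"translation": [-0.0021, -0.0007, -0.0359], "twist": [0.1, 0.05, -0.09]},
{"translation": [-0.0021, -0.0007, -0.0359], "twist": [0.1, 0.05, -0.09]},
{"translation": [-0.0021, -0.0008, -0.0359], "twist": [0.1, 0.05, -0.09]},
to [0.5  0.12 0.21] n 5
{"translation": [-0.0379, -0.0073, -0.018], "twist": [0.0, 0.0, 2.84]},
{"translation": [-0.0382, -0.0054, -0.018], "twist": [0.0, 0.0, 2.84]},
{"translation": [-0.0385, -0.0035, -0.018], "twist": [0.0, 0.0, 2.84]},
{"translation": [-0.0386, -0.0016, -0.018], "twist": [0.0, 0.0, 2.84]},
{"translation": [-0.0386, 0.0003, -0.018], "twist": [0.0, 0.0, 2.84]},
to [ 0.536 -0.069  0.179] n 4
{"translation": [-0.0478, -0.006, 0.0077], "twist": [-1.74, -0.22, 3.55]},
{"translation": [-0.048, -0.0033, 0.0078], "twist": [-1.74, -0.22, 3.55]},
{"translation": [-0.0481, -0.0005, 0.0079], "twist": [-1.74, -0.22, 3.55]},
{"translation": [-0.048, 0.0022, 0.0081], "twist": [-1.74, -0.22, 3.55]},
```

Request:
jog_arm(moves=[{"translation":[-0.002,-0.001,-0.025],"twist":[0,0,0]},{"translation":[-0.002,-0.001,-0.042],"twist":[0,0,0]},{"translation":[-0.002,-0.001,-0.042],"twist":[0,0,0]},{"translation":[-0.038,-0.007,-0.018],"twist":[0,0,2.8]},{"translation":[-0.038,-0.005,-0.018],"twist":[0,0,2.8]}])

```text
t: 12.2
tool_pos: [0.4542, 0.2316, 0.1604]
ee_rot: [-1.645, -2.676, -0.002]
wrist_force: [0.2, -0.1, -1.6]
grip_width: 0.0425
```

Request:
jog_arm(moves=[{"translation":[-0.039,-0.004,-0.018],"twist":[0,0,2.8]},{"translation":[-0.039,-0.002,-0.018],"twist":[0,0,2.8]},{"translation":[-0.039,0,-0.018],"twist":[0,0,2.8]},{"translation":[-0.048,-0.006,0.004],"twist":[-1.7,-0.2,3.5]},{"translation":[-0.048,-0.003,0.004],"twist":[-1.7,-0.2,3.5]}])

```text
t: 12.7
tool_pos: [0.519, 0.0225, 0.2121]
ee_rot: [1.968, 2.39, 0.082]
wrist_force: [1.0, -0.7, -0.9]
grip_width: 0.0429
```

Run:
```python
from h import *
s=robot.get_state(); print(s["t"],s["tool_pos"],s["grip_width"])
plan([(*brd(-.047,-.002,.15),*BT,.049)])
```

```text
12.7 [0.51895312 0.02246989 0.21213977] 0.04293404079634848
to [ 0.536 -0.069  0.179] n 3
{"translation": [-0.0311, -0.001, 0.011], "twist": [-1.01, -0.22, 2.41]},
{"translation": [-0.0311, 0.0001, 0.0111], "twist": [-1.01, -0.22, 2.41]},
{"translation": [-0.031, 0.0013, 0.0112], "twist": [-1.01, -0.22, 2.41]},
```

Request:
jog_arm(moves=[{"translation":[-0.03,-0.001,0.01],"twist":[-1,-0.2,2.4]},{"translation":[-0.03,0,0.01],"twist":[-1,-0.2,2.4]},{"translation":[-0.025,0.001,0.01],"twist":[-1,-0.2,2.2]},{"translation":[0,0,0],"twist":[0,0,0]}])

```text
t: 13.1
tool_pos: [0.5336, -0.0741, 0.1812]
ee_rot: [2.101, 2.213, 0.134]
wrist_force: [1.3, -0.5, -1.3]
grip_width: 0.0422
```

Run:
```python
from h import *
s=robot.get_state(); print(s["t"],s["tool_pos"],s["grip_width"])
plan([(*brd(-.047,-.002,.04),*BT,.03),(*brd(-.047,-.002,.0104),*BT,.012)])
```

```text
13.1 [ 0.53355195 -0.07406927  0.18123201] 0.042203118518712425
to [ 0.55  -0.068  0.07 ] n 4
{"translation": [0.0013, 0.0006, 0.0281], "twist": [0.03, 0.07, -0.2]},
{"translation": [0.0013, 0.0006, 0.0281], "twist": [0.03, 0.07, -0.2]},
{"translation": [0.0012, 0.0006, 0.0281], "twist": [0.03, 0.07, -0.2]},
{"translation": [0.0012, 0.0007, 0.0281], "twist": [0.03, 0.07, -0.2]},
to [ 0.553 -0.068  0.041] n 3
{"translation": [-0.0, 0.0, 0.0099], "twist": [0.0, 0.0, 0.0]},
{"translation": [-0.0, 0.0, 0.0099], "twist": [0.0, 0.0, 0.0]},
{"translation": [-0.0, 0.0, 0.0099], "twist": [0.0, 0.0, 0.0]},
```

Request:
jog_arm(moves=[{"translation":[0.002,0.001,0.028],"twist":[0,0,-0.2]},{"translation":[0.002,0.001,0.028],"twist":[0,0,-0.2]},{"translation":[0.002,0.001,0.028],"twist":[0,0,-0.2]},{"translation":[0.001,0,0.02],"twist":[0,0,-0.2]},{"translation":[0,0,0],"twist":[0,0,0]}])

```text
t: 13.6
tool_pos: [0.5504, -0.0649, 0.0766]
ee_rot: [2.082, 2.228, 0.136]
wrist_force: [-0.3, -0.4, -0.9]
grip_width: 0.0423
```

Run:
```python
from h import *
s=robot.get_state(); print(s["t"],s["tool_pos"],s["grip_width"])
plan([(*brd(-.047,-.002,.0104),*BT,.012)])
```

```text
13.6 [ 0.5503607  -0.06491209  0.07661336] 0.04231484030493827
to [ 0.553 -0.068  0.041] n 4
{"translation": [-0.0008, -0.0005, 0.009], "twist": [0.06, 0.06, 0.02]},
{"translation": [-0.0008, -0.0005, 0.009], "twist": [0.06, 0.06, 0.02]},
{"translation": [-0.0008, -0.0005, 0.009], "twist": [0.06, 0.06, 0.02]},
{"translation": [-0.0008, -0.0005, 0.009], "twist": [0.06, 0.06, 0.02]},
```

Request:
jog_arm(moves=[{"translation":[-0.001,0,0.01],"twist":[0,0,0]},{"translation":[-0.001,-0.001,0.01],"twist":[0.1,0.1,0]},{"translation":[-0.001,-0.001,0.009],"twist":[0,0.1,0]},{"translation":[0,0,0],"twist":[0,0,0]},{"translation":[0,0,0],"twist":[0,0,0]}])

```text
t: 14.1
tool_pos: [0.5537, -0.0673, 0.048]
ee_rot: [2.082, 2.23, 0.141]
wrist_force: [-0.4, 0.5, -0.7]
grip_width: 0.0424
```

Run:
```python
from h import *
s=robot.get_state(); print(s["t"],s["tool_pos"],s["grip_width"])
plan([(*brd(-.047,-.002,.0094),*BT,.012)])
```

```text
14.1 [ 0.55366571 -0.06729929  0.04802657] 0.04241798373749478
to [ 0.553 -0.068  0.04 ] n 1
{"translation": [-0.0007, -0.0014, 0.0083], "twist": [0.29, 0.05, 0.15]},
```

Request:
jog_arm(moves=[{"translation":[-0.001,-0.001,0.005],"twist":[0.2,0,0.1]},{"translation":[0,0,0.003],"twist":[0,0,0]},{"translation":[0,0,0.001],"twist":[0,0,0]}])

```text
t: 14.4
tool_pos: [0.5544, -0.0687, 0.0394]
ee_rot: [2.085, 2.229, 0.138]
wrist_force: [-1.1, 0.1, -0.1]
grip_width: 0.0424
```

Request:
jog_arm(moves=[{"translation":[0,0,0.001],"twist":[0,0,0]},{"translation":[0,0,0],"twist":[0,0,0]},{"translation":[0,0,0],"twist":[0,0,0]},{"translation":[0,0,0],"twist":[0,0,0]}], jaw=0.2)

```text
t: 14.8
tool_pos: [0.5549, -0.0687, 0.0386]
ee_rot: [2.085, 2.228, 0.139]
wrist_force: [-0.5, -0.3, -0.2]
grip_width: 0.0512
```

Request:
jog_arm(moves=[{"translation":[0,0,-0.015],"twist":[0,0,0]},{"translation":[0,0,-0.03],"twist":[0,0,0]},{"translation":[0,0,-0.045],"twist":[0,0,0]},{"translation":[0,0,-0.045],"twist":[1.5,0,0]},{"translation":[0,0,-0.04],"twist":[1.5,0,0]}])

```text
t: 15.3
tool_pos: [0.5298, -0.069, 0.2131]
ee_rot: [2.115, 2.266, 0.071]
wrist_force: [0.9, 0.4, -0.5]
grip_width: 0.0513
```

```bash
cat >> h.py <<'E'
def rackscan(W,c=np.array([.599,-.0648])):
    a=np.radians(RY); Rm=np.array([[np.cos(a),-np.sin(a)],[np.sin(a),np.cos(a)]])
    L=(W[...,:2]-c)@Rm; h=W[...,2]-(0.0368+L[...,0]*np.tan(np.radians(7)))
    for lo,hi,nm in [(.008,.018,"low"),(.026,.055,"tube")]:
        M=(h>lo)&(h<hi)&(np.abs(L[...,1])<.078)&(L[...,0]>-.15)&(L[...,0]<.1)
        n,Lb,st,_=cv2.connectedComponentsWithStats(M.astype(np.uint8),connectivity=4)
        for k in range(1,n):
            if st[k,4]>100: print(nm,rect(L[Lb==k]),st[k],np.percentile(h[Lb==k],[50,98]))
E
python3 - <<'E'
from h import *
d,W=look("top","t2"); cv2.imwrite("pics/t2c.png",cv2.resize(d["image"][130:270,240:400],None,fx=4,fy=4,interpolation=cv2.INTER_CUBIC))
rackscan(W)
s=robot.get_state(); print(s["t"],s["tool_pos"],s["grip_width"])
plan([(.52,.12,.24,14),(.495,.28,.2,28.4)],.048)
E
```

```text
low (array([-111.5,   33. ]), array([74.7, 41.6]), 89.75) [288 226  27  16 326] [0.01455559 0.01782365]
tube (array([-70.7,  40.1]), array([59.1, 42.9]), -90.0) [287 211  22  17 283] [0.041529   0.04737667]
15.35 [ 0.53268117 -0.06858196  0.21930441] 0.051102238645634165
to [0.52 0.12 0.24] n 4
{"translation": [0.0473, 0.0004, -0.0052], "twist": [0.97, 0.09, -2.51]},
{"translation": [0.0472, 0.0024, -0.0051], "twist": [0.97, 0.09, -2.51]},
{"translation": [0.0471, 0.0044, -0.0051], "twist": [0.97, 0.09, -2.51]},
{"translation": [0.0468, 0.0064, -0.0051], "twist": [0.97, 0.09, -2.51]},
to [0.495 0.28  0.2  ] n 4
{"translation": [0.0403, 0.0036, 0.01], "twist": [0.0, 0.0, -3.6]},
{"translation": [0.04, 0.0061, 0.01], "twist": [0.0, 0.0, -3.6]},
{"translation": [0.0396, 0.0086, 0.01], "twist": [0.0, 0.0, -3.6]},
{"translation": [0.0389, 0.0111, 0.01], "twist": [0.0, 0.0, -3.6]},
```

View pics/t2c.png

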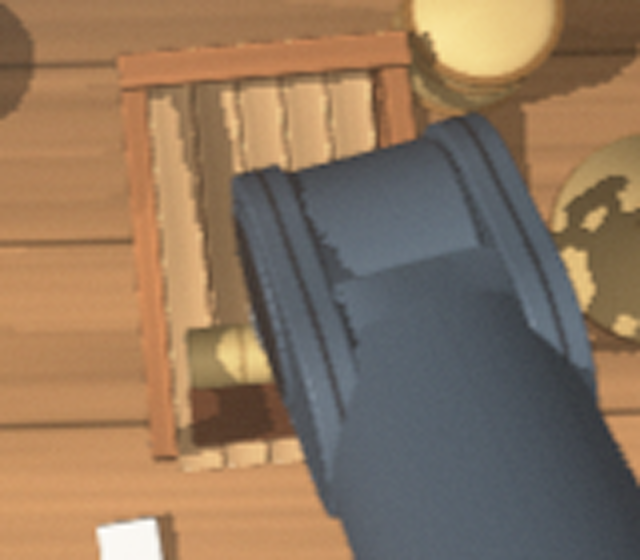

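Request:
jog_arm(moves=[{"translation":[0.047,0,-0.005],"twist":[1,0,-2.5]},{"translation":[0.047,0.002,-0.005],"twist":[1,0,-2.5]},{"translation":[0.047,0.004,-0.005],"twist":[1,0,-2.5]},{"translation":[0.047,0.006,-0.005],"twist":[1,0,-2.5]},{"translation":[0.045,0.004,0.006],"twist":[0,0,-3.6]}], jaw=0.45)

```text
t: 15.85
tool_pos: [0.5155, 0.1626, 0.2375]
ee_rot: [1.864, 2.515, -0.008]
wrist_force: [1.0, -0.2, -1.4]
grip_width: 0.0625
```

Request:
jog_arm(moves=[{"translation":[0.045,0.006,0.01],"twist":[0,0,-3.6]},{"translation":[0.045,0.009,0.01],"twist":[0,0,-3.6]},{"translation":[0.035,0.008,0.01],"twist":[0,0,-3]},{"translation":[0,0,0],"twist":[0,0,0]}])

```text
t: 16.25
tool_pos: [0.4899, 0.3001, 0.2054]
ee_rot: [1.611, 2.686, -0.001]
wrist_force: [-0.4, -0.3, -0.3]
grip_width: 0.0615
```

Run:
```python
from h import *
d,W=look("top","t3"); rackscan(W)
s,d,W=wristlook("w3"); comps(W,0.012,0.06,.2,.7,.1,.5)
print(s["t"],s["tool_pos"],s["grip_width"])
plan([(.487,.355,.09,28.4,0,0,.04),(.487,.355,.0115,28.4,0,0,.025)],.048)
```

```text
low (array([-111.1,    0.4]), array([140.,  42.]), -89.77) [288 223  49  19 663] [0.01447679 0.01772777]
tube (array([-69.7,  -0.5]), array([140.4,  43.5]), -89.16) [287 208  50  19 748] [0.04144802 0.04756902]
  obj [487.5 354.8] [140.7  43.9] -61.5 [ 278   30   54  174 8551] [33.  44.5 47.6]
  obj [563.1 384.7] [140.5  44.1] -59.17 [ 367   42   60  171 8628] [29.9 44.2 47.6]
  obj [685.  440.8] [76.8 18.2] -73.86 [ 517   97   43   94 1889] [14.8 33.6 54. ]
16.3 [0.49095406 0.29771656 0.20576359] 0.06172342984534007
to [0.487 0.355 0.09 ] n 4
{"translation": [0.0141, 0.0057, 0.0289], "twist": [0.06, 0.17, -0.17]},
{"translation": [0.014, 0.0058, 0.0289], "twist": [0.06, 0.17, -0.17]},
{"translation": [0.0139, 0.0058, 0.0289], "twist": [0.06, 0.17, -0.17]},
{"translation": [0.0138, 0.0059, 0.029], "twist": [0.06, 0.17, -0.17]},
to [0.487 0.355 0.012] n 4
{"translation": [0.0, 0.0, 0.0196], "twist": [0.0, 0.0, 0.0]},
{"translation": [0.0, 0.0, 0.0196], "twist": [0.0, 0.0, 0.0]},
{"translation": [0.0, 0.0, 0.0196], "twist": [0.0, 0.0, 0.0]},
{"translation": [0.0, 0.0, 0.0196], "twist": [0.0, 0.0, 0.0]},
```

Request:
jog_arm(moves=[{"translation":[0.016,0.006,0.029],"twist":[0,0.1,-0.1]},{"translation":[0.016,0.006,0.029],"twist":[0,0.2,-0.2]},{"translation":[0.016,0.006,0.029],"twist":[0,0.2,-0.2]},{"translation":[0.014,0.004,0.025],"twist":[0,0.1,-0.1]},{"translation":[0,0,0],"twist":[0,0,0]}])

```text
t: 16.85
tool_pos: [0.4907, 0.3527, 0.0924]
ee_rot: [1.627, 2.675, 0.006]
wrist_force: [-0.5, -0.1, 0.2]
grip_width: 0.062
```

Run:
```python
from h import *
s=robot.get_state(); print(s["t"],s["tool_pos"],s["grip_width"])
plan([(.4875,.355,.011,28.4,0,0,.025)],.048)
```

```text
16.85 [0.49072231 0.35270813 0.09236775] 0.062027275928830554
to [0.488 0.355 0.011] n 4
{"translation": [0.001, -0.0006, 0.0203], "twist": [0.13, 0.11, -0.25]},
{"translation": [0.001, -0.0006, 0.0203], "twist": [0.13, 0.11, -0.25]},
{"translation": [0.001, -0.0005, 0.0203], "twist": [0.13, 0.11, -0.25]},
{"translation": [0.0009, -0.0005, 0.0203], "twist": [0.13, 0.11, -0.25]},
```

Request:
jog_arm(moves=[{"translation":[0.002,-0.001,0.021],"twist":[0.2,0.1,-0.3]},{"translation":[0.002,-0.001,0.021],"twist":[0.2,0.1,-0.3]},{"translation":[0.002,-0.001,0.021],"twist":[0.1,0.1,-0.3]},{"translation":[0.001,-0.001,0.019],"twist":[0.1,0,-0.2]},{"translation":[0,0,0.002],"twist":[0,0,0]}])

```text
t: 17.35
tool_pos: [0.4932, 0.3482, 0.0124]
ee_rot: [1.619, 2.68, 0.0]
wrist_force: [0.2, -0.8, -0.7]
grip_width: 0.062
```

Run:
```python
from h import *
s=robot.get_state(); print(s["t"],s["tool_pos"],s["grip_width"])
plan([(.4875,.355,.011,28.4,0,0,.025)],.048)
```

```text
17.35 [0.49317902 0.3481509  0.0123709 ] 0.06201137997985831
to [0.488 0.355 0.011] n 1
{"translation": [0.0087, -0.0018, 0.0013], "twist": [0.3, 0.5, -0.68]},
```

Request:
jog_arm(moves=[{"translation":[0.009,-0.002,0.001],"twist":[0.3,0.4,-0.6]},{"translation":[0.001,-0.001,0],"twist":[0,0,0]}])

```text
t: 17.55
tool_pos: [0.4879, 0.3543, 0.0137]
ee_rot: [1.613, 2.692, 0.001]
wrist_force: [-0.5, -0.2, 0.3]
grip_width: 0.0619
```

Request:
jog_arm(moves=[{"translation":[0,0,0],"twist":[0,0,0]},{"translation":[0,0,0],"twist":[0,0,0]},{"translation":[0,0,0],"twist":[0,0,0]},{"translation":[0,0,0],"twist":[0,0,0]}], jaw=-1)

```text
t: 17.95
tool_pos: [0.4893, 0.3549, 0.0171]
ee_rot: [1.613, 2.69, 0.007]
wrist_force: [0.0, 0.5, -1.0]
grip_width: 0.0425
```

Run:
```python
from h import *
s=robot.get_state(); T=tool_T(s); print(s["t"],s["tool_pos"],s["grip_width"])
print("tube in tool",T[:3,:3].T@(np.array([.4875,.3548,.025])-T[:3,3]))
plan([(.49,.345,.12,28.4,0,0,.048),(.54,.14,.21,16,0,0,.049),(*brd(-.002,-.002,.15),*BT,.049)])
```

```text
17.95 [0.48933733 0.3548731  0.01706162] 0.04247595857116376
tube in tool [ 0.00078316 -0.00160479 -0.00795049]
to [0.49  0.345 0.12 ] n 3
{"translation": [-0.0031, -0.0011, -0.0343], "twist": [0.12, 0.04, -0.1]},
{"translation": [-0.0031, -0.0012, -0.0343], "twist": [0.12, 0.04, -0.1]},
{"translation": [-0.003, -0.0013, -0.0343], "twist": [0.12, 0.04, -0.1]},
to [0.54 0.14 0.21] n 5
{"translation": [-0.0408, -0.0107, -0.018], "twist": [0.0, 0.0, 2.48]},
{"translation": [-0.0412, -0.0089, -0.018], "twist": [0.0, 0.0, 2.48]},
{"translation": [-0.0416, -0.0071, -0.018], "twist": [0.0, 0.0, 2.48]},
{"translation": [-0.0419, -0.0053, -0.018], "twist": [0.0, 0.0, 2.48]},
{"translation": [-0.0421, -0.0035, -0.018], "twist": [0.0, 0.0, 2.48]},
to [ 0.581 -0.066  0.185] n 5
{"translation": [-0.0419, -0.0035, 0.0051], "twist": [-1.39, -0.15, 2.44]},
{"translation": [-0.042, -0.0019, 0.0051], "twist": [-1.39, -0.15, 2.44]},
{"translation": [-0.042, -0.0002, 0.0052], "twist": [-1.39, -0.15, 2.44]},
{"translation": [-0.042, 0.0015, 0.0053], "twist": [-1.39, -0.15, 2.44]},
{"translation": [-0.0419, 0.0031, 0.0055], "twist": [-1.39, -0.15, 2.44]},
```

Request:
jog_arm(moves=[{"translation":[0,-0.001,0.001],"twist":[0,0,0]},{"translation":[0,-0.001,0.001],"twist":[0,0,0]},{"translation":[0,-0.001,0.006],"twist":[0.2,0,0]},{"translation":[0,0,0.004],"twist":[0,0,0]}], jaw=0.3)

```text
t: 18.35
tool_pos: [0.4868, 0.3536, 0.0047]
ee_rot: [1.614, 2.691, 0.003]
wrist_force: [-0.1, -0.4, -0.8]
grip_width: 0.0557
```

Request:
jog_arm(moves=[{"translation":[0,0,0.001],"twist":[0,0,0]},{"translation":[0,0,0.001],"twist":[0,0,0]},{"translation":[0,0,0],"twist":[0,0,0]},{"translation":[0,0,0],"twist":[0,0,0]}], jaw=-1)

```text
t: 18.75
tool_pos: [0.4866, 0.3535, 0.0034]
ee_rot: [1.613, 2.69, 0.002]
wrist_force: [0.3, -0.1, -0.9]
grip_width: 0.0429
```

Run:
```python
from h import *
s=robot.get_state(); T=tool_T(s); print(s["t"],s["tool_pos"],s["grip_width"])
print("tube in tool",T[:3,:3].T@(np.array([.4875,.3548,.025])-T[:3,3]))
```

```text
18.75 [0.48664248 0.35352038 0.00344232] 0.04286704312760789
tube in tool [ 0.00065182  0.00143484 -0.02155511]
```

Run:
```python
from h import *
plan([(.49,.345,.12,28.4,0,0,.048),(.54,.14,.21,16,0,0,.049),(*brd(-.004,-.001,.15),*BT,.049)])
```

```text
to [0.49  0.345 0.12 ] n 3
{"translation": [-0.0032, -0.0002, -0.0388], "twist": [0.07, 0.06, -0.1]},
{"translation": [-0.0031, -0.0003, -0.0388], "twist": [0.07, 0.06, -0.1]},
{"translation": [-0.0031, -0.0003, -0.0388], "twist": [0.07, 0.06, -0.1]},
to [0.54 0.14 0.21] n 5
{"translation": [-0.0408, -0.0107, -0.018], "twist": [0.0, 0.0, 2.48]},
{"translation": [-0.0412, -0.0089, -0.018], "twist": [0.0, 0.0, 2.48]},
{"translation": [-0.0416, -0.0071, -0.018], "twist": [0.0, 0.0, 2.48]},
{"translation": [-0.0419, -0.0053, -0.018], "twist": [0.0, 0.0, 2.48]},
{"translation": [-0.0421, -0.0035, -0.018], "twist": [0.0, 0.0, 2.48]},
to [ 0.579 -0.065  0.184] n 5
{"translation": [-0.0416, -0.0039, 0.0051], "twist": [-1.39, -0.15, 2.44]},
{"translation": [-0.0417, -0.0022, 0.0052], "twist": [-1.39, -0.15, 2.44]},
{"translation": [-0.0418, -0.0006, 0.0052], "twist": [-1.39, -0.15, 2.44]},
{"translation": [-0.0418, 0.0011, 0.0053], "twist": [-1.39, -0.15, 2.44]},
{"translation": [-0.0417, 0.0027, 0.0055], "twist": [-1.39, -0.15, 2.44]},
```

Request:
jog_arm(moves=[{"translation":[-0.002,-0.001,-0.025],"twist":[0,0,0]},{"translation":[-0.002,-0.001,-0.042],"twist":[0,0,0]},{"translation":[-0.003,-0.001,-0.042],"twist":[0,0,0]},{"translation":[-0.041,-0.011,-0.018],"twist":[0,0,2.5]},{"translation":[-0.041,-0.009,-0.018],"twist":[0,0,2.5]}])

```text
t: 19.25
tool_pos: [0.5023, 0.2678, 0.1492]
ee_rot: [-1.718, -2.627, 0.003]
wrist_force: [1.0, -0.7, -1.7]
grip_width: 0.043
```

Request:
jog_arm(moves=[{"translation":[-0.041,-0.007,-0.018],"twist":[0,0,2.5]},{"translation":[-0.042,-0.005,-0.018],"twist":[0,0,2.5]},{"translation":[-0.042,-0.003,-0.018],"twist":[0,0,2.5]},{"translation":[-0.042,-0.003,0.003],"twist":[-1.4,-0.2,2.4]},{"translation":[-0.042,-0.002,0.003],"twist":[-1.4,-0.2,2.4]}])

```text
t: 19.75
tool_pos: [0.5527, 0.0564, 0.2014]
ee_rot: [1.977, 2.394, 0.059]
wrist_force: [0.9, -0.2, -1.7]
grip_width: 0.0427
```

Run:
```python
from h import *
s=robot.get_state(); T=tool_T(s); print(s["t"],s["tool_pos"],s["grip_width"])
plan([(*brd(-.004,-.001,.15),*BT,.045)])
```

```text
19.75 [0.55269434 0.05637577 0.20140538] 0.042657361393450416
to [ 0.579 -0.065  0.184] n 3
{"translation": [-0.0415, 0.0006, 0.0059], "twist": [-1.33, -0.14, 2.37]},
{"translation": [-0.0414, 0.0021, 0.006], "twist": [-1.33, -0.14, 2.37]},
{"translation": [-0.0413, 0.0037, 0.0062], "twist": [-1.33, -0.14, 2.37]},
```

Request:
jog_arm(moves=[{"translation":[-0.04,0.001,0.006],"twist":[-1.3,-0.1,2.3]},{"translation":[-0.04,0.002,0.006],"twist":[-1.3,-0.1,2.3]},{"translation":[-0.034,0.004,0.006],"twist":[-1.3,-0.1,2.3]},{"translation":[0,0,0],"twist":[0,0,0]}])

```text
t: 20.15
tool_pos: [0.5778, -0.0684, 0.1825]
ee_rot: [2.1, 2.216, 0.134]
wrist_force: [-0.4, 0.8, -0.9]
grip_width: 0.0426
```

Run:
```python
from h import *
s=robot.get_state(); print(s["t"],s["tool_pos"],s["grip_width"])
plan([(*brd(-.004,-.001,.03),*BT,.035)])
```

```text
20.15 [ 0.57776476 -0.06841907  0.18247368] 0.04259130640901062
to [ 0.593 -0.064  0.065] n 4
{"translation": [0.0008, 0.0003, 0.0296], "twist": [-0.0, 0.05, -0.18]},
{"translation": [0.0008, 0.0004, 0.0296], "twist": [-0.0, 0.05, -0.18]},
{"translation": [0.0008, 0.0004, 0.0296], "twist": [-0.0, 0.05, -0.18]},
{"translation": [0.0008, 0.0004, 0.0296], "twist": [-0.0, 0.05, -0.18]},
```

Request:
jog_arm(moves=[{"translation":[0.001,0,0.03],"twist":[0,0,-0.2]},{"translation":[0.001,0,0.03],"twist":[0,0,-0.2]},{"translation":[0.001,0,0.03],"twist":[0,0,-0.2]},{"translation":[0.001,0,0.02],"twist":[0,0,-0.1]},{"translation":[0,0,0],"twist":[0,0,0]}])

```text
t: 20.65
tool_pos: [0.5915, -0.0641, 0.0695]
ee_rot: [2.088, 2.227, 0.134]
wrist_force: [0.1, -0.6, -1.2]
grip_width: 0.0427
```

Run:
```python
from h import *
s=robot.get_state(); print(s["t"],s["tool_pos"],s["grip_width"])
plan([(*brd(-.004,-.001,.001),*BT,.012)])
```

```text
20.65 [ 0.59153492 -0.06407625  0.06946674] 0.04271090447204476
to [ 0.597 -0.064  0.037] n 3
{"translation": [-0.0001, 0.0004, 0.0111], "twist": [0.0, 0.05, -0.03]},
{"translation": [-0.0001, 0.0004, 0.0111], "twist": [0.0, 0.05, -0.03]},
{"translation": [-0.0001, 0.0004, 0.0111], "twist": [0.0, 0.05, -0.03]},
```

Request:
jog_arm(moves=[{"translation":[0,0.001,0.01],"twist":[0,0,0]},{"translation":[0,0.001,0.01],"twist":[0,0.1,0]},{"translation":[0,0,0.008],"twist":[0,0,0]},{"translation":[0,0,0],"twist":[0,0,0]}])

```text
t: 21.05
tool_pos: [0.5985, -0.0628, 0.042]
ee_rot: [2.087, 2.228, 0.139]
wrist_force: [-0.3, -0.6, -1.1]
grip_width: 0.0426
```

Run:
```python
from h import *
s=robot.get_state(); print(s["t"],s["tool_pos"],s["grip_width"],s["wrist_force"])
plan([(*brd(-.004,-.001,.001),*BT,.012)])
```

```text
21.05 [ 0.59846895 -0.06275608  0.04195435] 0.04259060460095038 [-0.32704547 -0.6221101  -1.12094474]
to [ 0.597 -0.064  0.037] n 1
{"translation": [-0.0013, -0.0023, 0.0052], "twist": [0.14, 0.04, -0.04]},
```

Request:
jog_arm(moves=[{"translation":[-0.001,-0.001,0.003],"twist":[0.1,0,0]},{"translation":[0,-0.001,0.002],"twist":[0,0,0]},{"translation":[0,0,0.001],"twist":[0,0,0]}])

```text
t: 21.35
tool_pos: [0.5978, -0.0642, 0.0364]
ee_rot: [2.087, 2.228, 0.138]
wrist_force: [0.2, -0.2, -0.6]
grip_width: 0.0425
```

Request:
jog_arm(moves=[{"translation":[0,0,0.001],"twist":[0,0,0]},{"translation":[0,0,0.001],"twist":[0,0,0]}])

```text
t: 21.55
tool_pos: [0.598, -0.0642, 0.0358]
ee_rot: [2.086, 2.227, 0.138]
wrist_force: [-7.8, -0.0, 19.4]
grip_width: 0.0428
```

Contact made; opening slightly and lifting.

Request:
jog_arm(moves=[{"translation":[0,0,0],"twist":[0,0,0]},{"translation":[0,0,0],"twist":[0,0,0]},{"translation":[0,0,0],"twist":[0,0,0]}], jaw=0.18)

```text
t: 21.85
tool_pos: [0.5985, -0.0643, 0.0367]
ee_rot: [2.085, 2.226, 0.139]
wrist_force: [-0.1, -0.0, 0.9]
grip_width: 0.0504
```

Request:
jog_arm(moves=[{"translation":[0,0,-0.015],"twist":[0,0,0]},{"translation":[0,0,-0.03],"twist":[0,0,0]},{"translation":[0,0,-0.045],"twist":[0,0,0]},{"translation":[0,0,-0.045],"twist":[1.5,0,0]},{"translation":[0,0,-0.04],"twist":[1.5,0,0]}])

```text
t: 22.35
tool_pos: [0.5726, -0.0645, 0.2143]
ee_rot: [2.116, 2.264, 0.071]
wrist_force: [1.0, -1.5, -0.6]
grip_width: 0.0503
```

Run:
```python
from h import *
s=robot.get_state(); print(s["t"],s["tool_pos"],s["grip_width"])
plan([(.57,.13,.23,14),(.56,.32,.2,30.8)],.049)
```

```text
22.35 [ 0.57257437 -0.06449743  0.21425755] 0.05034600081854817
to [0.57 0.13 0.23] n 4
{"translation": [0.0486, 0.0029, -0.0037], "twist": [0.89, 0.07, -2.53]},
{"translation": [0.0484, 0.005, -0.0037], "twist": [0.89, 0.07, -2.53]},
{"translation": [0.0481, 0.007, -0.0038], "twist": [0.89, 0.07, -2.53]},
{"translation": [0.0478, 0.0091, -0.0038], "twist": [0.89, 0.07, -2.53]},
to [0.56 0.32 0.2 ] n 4
{"translation": [0.0467, 0.0091, 0.0075], "twist": [0.0, 0.0, -4.2]},
{"translation": [0.0459, 0.0125, 0.0075], "twist": [0.0, 0.0, -4.2]},
{"translation": [0.0449, 0.0158, 0.0075], "twist": [0.0, 0.0, -4.2]},
{"translation": [0.0436, 0.019, 0.0075], "twist": [0.0, 0.0, -4.2]},
```

Request:
jog_arm(moves=[{"translation":[0.048,0.003,-0.004],"twist":[0.9,0,-2.5]},{"translation":[0.048,0.005,-0.004],"twist":[0.9,0,-2.5]},{"translation":[0.048,0.007,-0.004],"twist":[0.9,0,-2.5]},{"translation":[0.048,0.009,-0.004],"twist":[0.9,0,-2.5]},{"translation":[0.047,0.009,0.007],"twist":[0,0,-4.2]}], jaw=0.45)

```text
t: 22.85
tool_pos: [0.5723, 0.1744, 0.2373]
ee_rot: [1.85, 2.52, 0.002]
wrist_force: [1.3, -0.3, -1.0]
grip_width: 0.0617
```

Request:
jog_arm(moves=[{"translation":[0.046,0.012,0.008],"twist":[0,0,-4.2]},{"translation":[0.046,0.015,0.008],"twist":[0,0,-4.2]},{"translation":[0.035,0.016,0.008],"twist":[0,0,-4]},{"translation":[0,0,0],"twist":[0,0,0]}])

```text
t: 23.25
tool_pos: [0.5612, 0.321, 0.2162]
ee_rot: [1.54, 2.723, 0.009]
wrist_force: [-0.3, 0.4, 0.4]
grip_width: 0.0621
```

Run:
```python
from h import *
d,W=look("top","t4"); rackscan(W)
s,d,W=wristlook("w4"); comps(W,0.012,0.06,.2,.7,.1,.5)
print(s["t"],s["tool_pos"],s["grip_width"])
plan([(.563,.3847,.09,30.8,0,0,.04)],.048)
```

```text
low (array([-111.2,    0.5]), array([139.9,  41.8]), -89.85) [288 223  49  19 661] [0.01442511 0.01752558]
tube (array([-47.9,  -0.2]), array([140.1,  86.8]), -89.59) [ 285  192   52   35 1490] [0.04166644 0.04767188]
  obj [563.4 384.7] [140.6  44. ] -58.98 [ 289   26   54  169 8108] [32.9 44.5 47.7]
  obj [688.3 452.2] [96.3 18. ] -85.46 [ 437   69   91  111 3083] [16.2 43.  55.7]
23.3 [0.56211818 0.31839996 0.21669297] 0.06176111445974575
to [0.563 0.385 0.09 ] n 4
{"translation": [0.0153, 0.0083, 0.0316], "twist": [0.16, 0.18, -0.06]},
{"translation": [0.0152, 0.0084, 0.0316], "twist": [0.16, 0.18, -0.06]},
{"translation": [0.0151, 0.0085, 0.0316], "twist": [0.16, 0.18, -0.06]},
{"translation": [0.0149, 0.0086, 0.0317], "twist": [0.16, 0.18, -0.06]},
```

Request:
jog_arm(moves=[{"translation":[0.017,0.008,0.032],"twist":[0.1,0.2,0]},{"translation":[0.017,0.008,0.032],"twist":[0.1,0.2,0]},{"translation":[0.017,0.008,0.032],"twist":[0.1,0.2,0]},{"translation":[0.014,0.007,0.026],"twist":[0.1,0.1,0]},{"translation":[0,0,0],"twist":[0,0,0]}])

```text
t: 23.85
tool_pos: [0.5658, 0.3782, 0.0963]
ee_rot: [1.576, 2.705, 0.007]
wrist_force: [-0.7, -0.9, 0.9]
grip_width: 0.0617
```

Run:
```python
from h import *
s=robot.get_state(); print(s["t"],s["tool_pos"],s["grip_width"])
plan([(.5634,.3847,.008,30.8,0,0,.025)],.048)
```

```text
23.85 [0.56582262 0.3782423  0.0963074 ] 0.06167863771694557
to [0.563 0.385 0.008] n 4
{"translation": [0.0019, 0.0001, 0.0221], "twist": [0.13, 0.1, -0.31]},
{"translation": [0.0018, 0.0001, 0.0221], "twist": [0.13, 0.1, -0.31]},
{"translation": [0.0018, 0.0002, 0.0221], "twist": [0.13, 0.1, -0.31]},
{"translation": [0.0017, 0.0002, 0.0221], "twist": [0.13, 0.1, -0.31]},
```

Request:
jog_arm(moves=[{"translation":[0.003,-0.001,0.022],"twist":[0.1,0.1,-0.3]},{"translation":[0.003,-0.001,0.022],"twist":[0.1,0.1,-0.3]},{"translation":[0.003,0,0.022],"twist":[0.1,0.1,-0.3]},{"translation":[0.003,0,0.018],"twist":[0.1,0.1,-0.3]},{"translation":[0,0,0],"twist":[0,0,0]}])

```text
t: 24.35
tool_pos: [0.567, 0.378, 0.0176]
ee_rot: [1.566, 2.712, 0.007]
wrist_force: [0.1, 0.3, -0.8]
grip_width: 0.062
```

Run:
```python
from h import *
s=robot.get_state(); print(s["t"],s["tool_pos"],s["grip_width"])
plan([(.5634,.3847,.008,30.8,0,0,.025)],.048)
```

```text
24.35 [0.56700805 0.37804932 0.01761879] 0.062017636274496524
to [0.563 0.385 0.008] n 1
{"translation": [0.0076, 0.0001, 0.0096], "twist": [0.5, 0.35, -0.82]},
```

Request:
jog_arm(moves=[{"translation":[0.007,0,0.01],"twist":[0.5,0.3,-0.8]},{"translation":[0.002,0,0.003],"twist":[0,0,0]},{"translation":[0,0,0.001],"twist":[0,0,0]}])

```text
t: 24.65
tool_pos: [0.5648, 0.3856, 0.0061]
ee_rot: [1.554, 2.728, 0.004]
wrist_force: [0.2, 0.1, -0.0]
grip_width: 0.0619
```

Request:
jog_arm(moves=[{"translation":[0,0,0.001],"twist":[0,0,0]},{"translation":[0,0,0.001],"twist":[0,0,0]},{"translation":[0,0,0],"twist":[0,0,0]},{"translation":[0,0,0],"twist":[0,0,0]}], jaw=-1)

```text
t: 25.05
tool_pos: [0.5652, 0.3863, 0.0064]
ee_rot: [1.553, 2.727, 0.006]
wrist_force: [-0.3, 0.3, -1.4]
grip_width: 0.0424
```

Run:
```python
from h import *
s=robot.get_state(); T=tool_T(s); print(s["t"],s["tool_pos"],s["grip_width"])
print("tube in tool",T[:3,:3].T@(np.array([.5634,.3847,.025])-T[:3,3]))
plan([(.56,.37,.12,30.8,0,0,.048),(.57,.14,.21,16,0,0,.049),(*brd(.040,-.001,.15),*BT,.049)])
```

```text
25.05 [0.56516398 0.38627151 0.00637289] 0.04242075138133926
tube in tool [-0.00047595 -0.0022209  -0.01863845]
to [0.56 0.37 0.12] n 3
{"translation": [-0.0038, -0.004, -0.0379], "twist": [0.1, 0.03, -0.04]},
{"translation": [-0.0038, -0.0041, -0.0379], "twist": [0.1, 0.03, -0.04]},
{"translation": [-0.0038, -0.0042, -0.0379], "twist": [0.1, 0.03, -0.04]},
to [0.57 0.14 0.21] n 6
{"translation": [-0.0338, -0.0182, -0.015], "twist": [0.0, 0.0, 2.47]},
{"translation": [-0.0345, -0.0167, -0.015], "twist": [0.0, 0.0, 2.47]},
{"translation": [-0.0352, -0.0152, -0.015], "twist": [0.0, 0.0, 2.47]},
{"translation": [-0.0358, -0.0137, -0.015], "twist": [0.0, 0.0, 2.47]},
{"translation": [-0.0364, -0.0121, -0.015], "twist": [0.0, 0.0, 2.47]},
{"translation": [-0.0369, -0.0106, -0.015], "twist": [0.0, 0.0, 2.47]},
to [ 0.622 -0.062  0.19 ] n 5
{"translation": [-0.0418, -0.0011, 0.004], "twist": [-1.39, -0.15, 2.44]},
{"translation": [-0.0418, 0.0006, 0.0042], "twist": [-1.39, -0.15, 2.44]},
{"translation": [-0.0417, 0.0023, 0.0043], "twist": [-1.39, -0.15, 2.44]},
{"translation": [-0.0416, 0.0039, 0.0045], "twist": [-1.39, -0.15, 2.44]},
{"translation": [-0.0414, 0.0056, 0.0047], "twist": [-1.39, -0.15, 2.44]},
```

Request:
jog_arm(moves=[{"translation":[-0.003,-0.003,-0.025],"twist":[0,0,0]},{"translation":[-0.004,-0.004,-0.042],"twist":[0,0,0]},{"translation":[-0.004,-0.004,-0.042],"twist":[0,0,0]},{"translation":[-0.034,-0.018,-0.016],"twist":[0,0,2.5]},{"translation":[-0.035,-0.017,-0.016],"twist":[0,0,2.5]}])

```text
t: 25.55
tool_pos: [0.5606, 0.2976, 0.1491]
ee_rot: [-1.661, -2.664, -0.005]
wrist_force: [-0.2, -0.3, -0.6]
grip_width: 0.0428
```

Request:
jog_arm(moves=[{"translation":[-0.036,-0.015,-0.016],"twist":[0,0,2.5]},{"translation":[-0.037,-0.014,-0.016],"twist":[0,0,2.5]},{"translation":[-0.038,-0.012,-0.016],"twist":[0,0,2.5]},{"translation":[-0.038,-0.01,-0.016],"twist":[0,0,2.5]},{"translation":[-0.042,-0.001,0.002],"twist":[-1.4,-0.2,2.4]}])

```text
t: 26.05
tool_pos: [0.5806, 0.0939, 0.2165]
ee_rot: [1.935, 2.45, 0.04]
wrist_force: [1.4, 0.4, -1.2]
grip_width: 0.0427
```

Run:
```python
from h import *
s=robot.get_state(); T=tool_T(s); print(s["t"],s["tool_pos"],s["grip_width"])
plan([(*brd(.040,-.001,.15),*BT,.045)])
```

```text
26.05 [0.58055712 0.09387649 0.21651043] 0.04270726024253347
to [ 0.622 -0.062  0.19 ] n 4
{"translation": [-0.0405, 0.0009, 0.0067], "twist": [-1.29, -0.2, 2.39]},
{"translation": [-0.0404, 0.0024, 0.0069], "twist": [-1.29, -0.2, 2.39]},
{"translation": [-0.0402, 0.004, 0.0071], "twist": [-1.29, -0.2, 2.39]},
{"translation": [-0.04, 0.0055, 0.0073], "twist": [-1.29, -0.2, 2.39]},
```

Request:
jog_arm(moves=[{"translation":[-0.04,0.001,0.007],"twist":[-1.3,-0.2,2.4]},{"translation":[-0.04,0.002,0.007],"twist":[-1.3,-0.2,2.4]},{"translation":[-0.039,0.004,0.007],"twist":[-1.3,-0.2,2.4]},{"translation":[-0.032,0.005,0.006],"twist":[-1.2,-0.2,2.3]},{"translation":[0,0,0],"twist":[0,0,0]}])

```text
t: 26.55
tool_pos: [0.621, -0.0678, 0.1914]
ee_rot: [2.1, 2.207, 0.136]
wrist_force: [-0.8, 0.0, -1.6]
grip_width: 0.0426
```

Run:
```python
from h import *
s=robot.get_state(); print(s["t"],s["tool_pos"],s["grip_width"])
plan([(*brd(.040,0,.03),*BT,.035)])
```

```text
26.55 [ 0.62100143 -0.06775337  0.19135329] 0.042560577838528825
to [ 0.637 -0.061  0.071] n 4
{"translation": [0.0018, 0.0002, 0.0304], "twist": [0.08, 0.1, -0.23]},
{"translation": [0.0017, 0.0002, 0.0304], "twist": [0.08, 0.1, -0.23]},
{"translation": [0.0017, 0.0003, 0.0304], "twist": [0.08, 0.1, -0.23]},
{"translation": [0.0016, 0.0003, 0.0304], "twist": [0.08, 0.1, -0.23]},
```

Request:
jog_arm(moves=[{"translation":[0.002,0,0.03],"twist":[0,0,-0.2]},{"translation":[0.002,0,0.03],"twist":[0,0.1,-0.2]},{"translation":[0.002,0,0.03],"twist":[0,0.1,-0.2]},{"translation":[0.001,0,0.022],"twist":[0,0,-0.2]},{"translation":[0,0,0],"twist":[0,0,0]}])

```text
t: 27.05
tool_pos: [0.6364, -0.0603, 0.0786]
ee_rot: [2.085, 2.221, 0.143]
wrist_force: [-0.4, 0.1, 0.2]
grip_width: 0.0426
```

Run:
```python
from h import *
s=robot.get_state(); print(s["t"],s["tool_pos"],s["grip_width"])
plan([(*brd(.040,0,.0045),*BT,.012)])
```

```text
27.05 [ 0.63640091 -0.06031688  0.07860885] 0.04256835447161229
to [ 0.64  -0.06   0.045] n 3
{"translation": [-0.0, -0.0003, 0.0111], "twist": [0.18, 0.07, -0.06]},
{"translation": [-0.0, -0.0002, 0.0112], "twist": [0.18, 0.07, -0.06]},
{"translation": [-0.0001, -0.0002, 0.0112], "twist": [0.18, 0.07, -0.06]},
```

Request:
jog_arm(moves=[{"translation":[0,0,0.011],"twist":[0.1,0,0]},{"translation":[0,0,0.011],"twist":[0.1,0.1,0]},{"translation":[0,0,0.009],"twist":[0.1,0,0]},{"translation":[0,0,0],"twist":[0,0,0]}])

```text
t: 27.45
tool_pos: [0.6421, -0.0591, 0.0485]
ee_rot: [2.086, 2.224, 0.142]
wrist_force: [-0.5, -0.2, -0.2]
grip_width: 0.0426
```

Run:
```python
from h import *
s=robot.get_state(); print(s["t"],s["tool_pos"],s["grip_width"],s["wrist_force"])
plan([(*brd(.040,0,.0035),*BT,.012)])
```

```text
27.45 [ 0.64207182 -0.05911477  0.04852267] 0.042644160170351594 [-0.45097224 -0.19636321 -0.18536366]
to [ 0.64  -0.06   0.044] n 1
{"translation": [-0.001, -0.0026, 0.0039], "twist": [0.39, 0.1, -0.12]},
```

Request:
jog_arm(moves=[{"translation":[-0.001,-0.002,0.003],"twist":[0.3,0.1,0]},{"translation":[0,0,0.002],"twist":[0,0,0]},{"translation":[0,0,0.001],"twist":[0,0,0]}])

```text
t: 27.75
tool_pos: [0.6415, -0.0603, 0.0434]
ee_rot: [2.089, 2.227, 0.14]
wrist_force: [-5.7, 1.6, 13.0]
grip_width: 0.0429
```

Request:
jog_arm(moves=[{"translation":[0,0,0],"twist":[0,0,0]},{"translation":[0,0,0],"twist":[0,0,0]},{"translation":[0,0,0],"twist":[0,0,0]}], jaw=0.18)

```text
t: 28.05
tool_pos: [0.642, -0.0604, 0.0444]
ee_rot: [2.088, 2.225, 0.141]
wrist_force: [-0.3, 0.1, -0.0]
grip_width: 0.0503
```

Request:
jog_arm(moves=[{"translation":[0,0,-0.015],"twist":[0,0,0]},{"translation":[0,0,-0.03],"twist":[0,0,0]},{"translation":[0,0,-0.045],"twist":[0,0,0]},{"translation":[0,0,-0.045],"twist":[1.5,0,0]},{"translation":[0,0,-0.045],"twist":[1.5,0,0]}])

```text
t: 28.55
tool_pos: [0.6155, -0.0614, 0.2266]
ee_rot: [2.118, 2.263, 0.073]
wrist_force: [1.0, -1.2, -0.4]
grip_width: 0.0503
```

Run:
```python
from h import *
s=robot.get_state(); print(s["t"],s["tool_pos"],s["grip_width"])
d,W=look("top","t5")
comps(W,0.007,0.02,.28,.5,-.45,-.2)
plan([(.50,-.25,.23,-20,0,0,.049),(.41,-.37,.2,-35.5)],.049)
```

```text
28.55 [ 0.61551582 -0.06137511  0.2265921 ] 0.05029909305801773
to [ 0.5  -0.25  0.23] n 5
{"translation": [-0.0362, -0.0262, -0.0009], "twist": [0.8, -0.18, 4.76]},
{"translation": [-0.0383, -0.0231, -0.0004], "twist": [0.8, -0.18, 4.76]},
{"translation": [-0.0401, -0.0199, -0.0], "twist": [0.8, -0.18, 4.76]},
{"translation": [-0.0416, -0.0165, 0.0004], "twist": [0.8, -0.18, 4.76]},
{"translation": [-0.0428, -0.013, 0.0007], "twist": [0.8, -0.18, 4.76]},
to [ 0.41 -0.37  0.2 ] n 4
{"translation": [-0.0359, -0.0109, 0.0075], "twist": [0.0, 0.0, 3.88]},
{"translation": [-0.0365, -0.0084, 0.0075], "twist": [0.0, 0.0, 3.88]},
{"translation": [-0.037, -0.0059, 0.0075], "twist": [0.0, 0.0, 3.88]},
{"translation": [-0.0373, -0.0034, 0.0075], "twist": [0.0, 0.0, 3.88]},
```

View pics/t5.png

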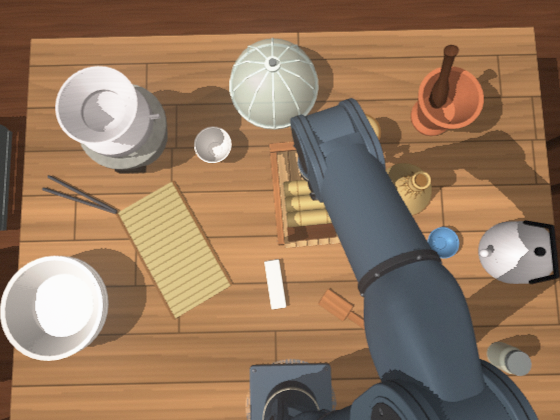

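Request:
jog_arm(moves=[{"translation":[-0.036,-0.026,-0.003],"twist":[0.8,-0.2,4.8]},{"translation":[-0.038,-0.023,-0.003],"twist":[0.8,-0.2,4.8]},{"translation":[-0.04,-0.02,-0.003],"twist":[0.8,-0.2,4.8]},{"translation":[-0.042,-0.016,-0.003],"twist":[0.8,-0.2,4.8]},{"translation":[-0.043,-0.013,-0.003],"twist":[0.8,-0.2,4.8]}], jaw=0.2)

```text
t: 29.1
tool_pos: [0.5004, -0.2464, 0.2548]
ee_rot: [2.571, 1.794, 0.018]
wrist_force: [0.6, 0.3, 0.4]
grip_width: 0.0514
```

Run:
```python
from h import *
s=robot.get_state(); print(s["t"],s["tool_pos"],s["grip_width"])
plan([(.34,-.38,.24,-35.5)],.049)
```

```text
29.1 [ 0.50043197 -0.2464021   0.254843  ] 0.05140763621038359
to [ 0.34 -0.38  0.24] n 5
{"translation": [-0.0362, -0.0209, 0.0025], "twist": [0.13, -0.08, 3.06]},
{"translation": [-0.0372, -0.019, 0.0026], "twist": [0.13, -0.08, 3.06]},
{"translation": [-0.0382, -0.0169, 0.0027], "twist": [0.13, -0.08, 3.06]},
{"translation": [-0.039, -0.0149, 0.0028], "twist": [0.13, -0.08, 3.06]},
{"translation": [-0.0398, -0.0128, 0.0029], "twist": [0.13, -0.08, 3.06]},
```

Request:
jog_arm(moves=[{"translation":[-0.036,-0.021,0.003],"twist":[0.1,0,3]},{"translation":[-0.037,-0.019,0.003],"twist":[0.1,0,3]},{"translation":[-0.038,-0.017,0.003],"twist":[0.1,0,3]},{"translation":[-0.039,-0.015,0.003],"twist":[0.1,-0.1,3]},{"translation":[-0.03,-0.01,0.003],"twist":[0.1,-0.1,3]}])

```text
t: 29.6
tool_pos: [0.3406, -0.378, 0.2435]
ee_rot: [2.794, 1.423, 0.012]
wrist_force: [0.5, -0.6, -0.5]
grip_width: 0.0515
```

Request:
jog_arm(moves=[{"translation":[0,0,0],"twist":[0,0,0]},{"translation":[0,0,0],"twist":[0,0,0]}])

```text
t: 29.8
tool_pos: [0.3362, -0.3808, 0.2449]
ee_rot: [2.799, 1.411, 0.01]
wrist_force: [0.7, -0.4, 1.2]
grip_width: 0.0513
```

Run:
```python
from h import *
s,d,W=wristlook("w5"); print(s["t"],s["tool_pos"],s["grip_width"])
comps(W,0.007,0.018,.25,.6,-.5,-.1)
d,W=look("top","t6"); rackscan(W); comps(W,0.007,0.02,.28,.5,-.45,-.2)
cv2.imwrite("pics/t6c.png",cv2.resize(d["image"][130:270,240:400],None,fx=4,fy=4,interpolation=cv2.INTER_CUBIC))
```

```text
29.8 [ 0.33620451 -0.38075829  0.24486242] 0.05131222514177624
  obj [ 266.4 -154.9] [53.8 40.1] -35.88 [  46    0   63   47 2065] [7.2 8.3 9.6]
  obj [ 364.7 -350.4] [236.9  30.1] 54.65 [ 264    0   33  235 6818] [10.8 12.2 13.5]
  obj [ 557.4 -389. ] [120.6  28.8] -58.85 [ 416    0  110   63 1174] [ 8.2 12.7 17.4]
  obj [ 452.9 -450.6] [70.5 69.2] 58.93 [ 373  122   67   68 2542] [ 8.2 12.2 17.5]
low (array([-111.1,    0.5]), array([139.6,  41.9]), -89.99) [288 223  49  19 660] [0.0143814  0.01769503]
tube (array([-26.2,  -0.7]), array([142.1, 130.4]), -89.15) [ 284  177   53   50 2239] [0.04159571 0.04779122]
  obj [ 370.7 -338.4] [268.1  34.2] 55.57 [363 241  81  60 967] [ 9.7 13.3 16.6]
```

View pics/w5.png

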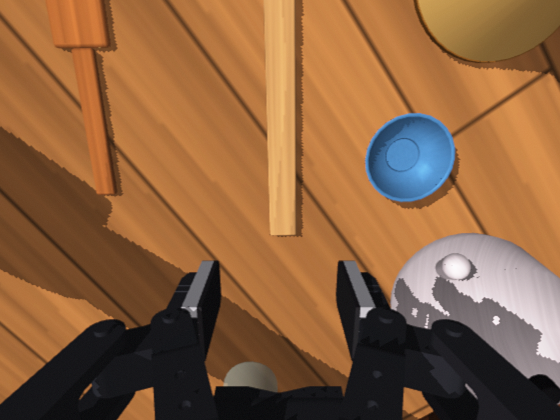

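View pics/t6c.png

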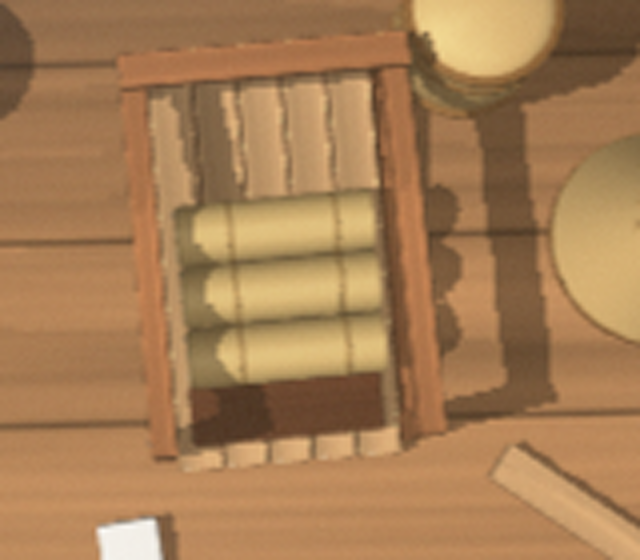

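Run:
```python
from h import *
plan([(.374,-.337,.09,-35.35)],.04)
```

```text
to [ 0.374 -0.337  0.09 ] n 5
{"translation": [0.0113, 0.0006, 0.031], "twist": [0.1, -0.02, -0.21]},
{"translation": [0.0113, 0.0007, 0.031], "twist": [0.1, -0.02, -0.21]},
{"translation": [0.0114, 0.0008, 0.0309], "twist": [0.1, -0.02, -0.21]},
{"translation": [0.0114, 0.0008, 0.0309], "twist": [0.1, -0.02, -0.21]},
{"translation": [0.0114, 0.0009, 0.0309], "twist": [0.1, -0.02, -0.21]},
```

Request:
jog_arm(moves=[{"translation":[0.012,0.001,0.031],"twist":[0,0,-0.2]},{"translation":[0.012,0.001,0.031],"twist":[0.1,0,-0.2]},{"translation":[0.012,0.001,0.031],"twist":[0.1,0,-0.2]},{"translation":[0.012,0.001,0.031],"twist":[0.1,0,-0.2]},{"translation":[0.012,0.001,0.028],"twist":[0.1,0,-0.2]}])

```text
t: 30.4
tool_pos: [0.387, -0.3327, 0.0941]
ee_rot: [2.774, 1.448, 0.016]
wrist_force: [0.5, -1.0, 0.2]
grip_width: 0.0518
```

Run:
```python
from h import *
s=robot.get_state(); print(s["tool_pos"])
plan([(.374,-.337,.03,-35.35,0,0,.03),(.374,-.337,.006,-35.35,0,0,.015)],.04)
```

```text
[ 0.3870034  -0.33269977  0.09408954]
to [ 0.374 -0.337  0.03 ] n 3
{"translation": [-0.0037, -0.0031, 0.0213], "twist": [0.3, -0.06, 0.16]},
{"translation": [-0.0037, -0.003, 0.0213], "twist": [0.3, -0.06, 0.16]},
{"translation": [-0.0037, -0.0028, 0.0213], "twist": [0.3, -0.06, 0.16]},
to [ 0.374 -0.337  0.006] n 2
{"translation": [0.0, 0.0, 0.012], "twist": [0.0, 0.0, 0.0]},
{"translation": [0.0, 0.0, 0.012], "twist": [0.0, 0.0, 0.0]},
```

Request:
jog_arm(moves=[{"translation":[-0.004,-0.005,0.016],"twist":[0.4,0,0.2]},{"translation":[-0.004,-0.004,0.016],"twist":[0.3,0,0.1]},{"translation":[-0.003,-0.002,0.014],"twist":[0.2,0,0]},{"translation":[0,0,0],"twist":[0,0,0]}])

```text
t: 30.8
tool_pos: [0.3783, -0.3269, 0.0436]
ee_rot: [-2.77, -1.467, -0.01]
wrist_force: [-0.6, -1.3, -0.1]
grip_width: 0.0511
```

Run:
```python
from h import *
s=robot.get_state(); print(s["tool_pos"])
plan([(.374,-.337,.0055,-35.35,0,0,.015)],.04)
```

```text
[ 0.37825872 -0.32692301  0.04358435]
to [ 0.374 -0.337  0.006] n 3
{"translation": [-0.0037, 0.0008, 0.0127], "twist": [-0.07, -0.17, 0.38]},
{"translation": [-0.0036, 0.0008, 0.0127], "twist": [-0.07, -0.17, 0.38]},
{"translation": [-0.0036, 0.0008, 0.0127], "twist": [-0.07, -0.17, 0.38]},
```

Request:
jog_arm(moves=[{"translation":[-0.005,0.001,0.012],"twist":[0,-0.2,0.4]},{"translation":[-0.005,0.001,0.012],"twist":[0,-0.2,0.4]},{"translation":[-0.003,0.001,0.01],"twist":[0,-0.2,0.3]},{"translation":[0,0,0],"twist":[0,0,0]}])

```text
t: 31.2
tool_pos: [0.3762, -0.3395, 0.0084]
ee_rot: [2.789, 1.446, -0.002]
wrist_force: [0.2, -0.4, 0.1]
grip_width: 0.051
```

Run:
```python
from h import *
s=robot.get_state(); print(s["tool_pos"],s["wrist_force"])
plan([(.374,-.337,.0055,-35.35,0,0,.015)],.04)
```

```text
[ 0.37624742 -0.33946277  0.00839679] [ 0.15117666 -0.365806    0.10119262]
to [ 0.374 -0.337  0.006] n 1
{"translation": [0.0007, -0.0033, 0.0029], "twist": [0.0, 0.07, 0.16]},
```

Request:
jog_arm(moves=[{"translation":[0.001,-0.003,0.003],"twist":[0,0,0.1]},{"translation":[0,0,0.001],"twist":[0,0,0]}])

```text
t: 31.4
tool_pos: [0.3744, -0.3368, 0.0042]
ee_rot: [2.79, 1.443, -0.002]
wrist_force: [0.0, 0.5, 0.4]
grip_width: 0.051
```

Request:
jog_arm(moves=[{"translation":[0,0,0.001],"twist":[0,0,0]},{"translation":[0,0,0],"twist":[0,0,0]},{"translation":[0,0,0],"twist":[0,0,0]},{"translation":[0,0,0],"twist":[0,0,0]},{"translation":[0,0,0],"twist":[0,0,0]}], jaw=-1, newtons=60)

```text
t: 31.9
tool_pos: [0.3747, -0.337, 0.0043]
ee_rot: [2.788, 1.442, -0.001]
wrist_force: [-0.1, 0.3, -0.8]
grip_width: 0.028
```

Run:
```python
from h import *
s=robot.get_state(); T=tool_T(s); print(s["tool_pos"],s["wrist_force"],s["grip_width"])
print("lath in tool",T[:3,:3].T@(np.array([.374,-.337,.006])-T[:3,3]))
plan([(.385,-.32,.17,-35.35,0,0,.045),(.52,-.20,.22,-15),(*rk(.025,-.015,.2),RY)],.049)
```

```text
[ 0.37471138 -0.3369532   0.00427472] [-0.12835912  0.25624676 -0.76019024] 0.028001035862147906
lath in tool [-0.0004519  -0.00055039 -0.0017256 ]
to [ 0.385 -0.32   0.17 ] n 4
{"translation": [0.0049, -0.0003, -0.0414], "twist": [0.03, 0.02, 0.01]},
{"translation": [0.0049, -0.0003, -0.0414], "twist": [0.03, 0.02, 0.01]},
{"translation": [0.0049, -0.0003, -0.0414], "twist": [0.03, 0.02, 0.01]},
{"translation": [0.0049, -0.0003, -0.0414], "twist": [0.03, 0.02, 0.01]},
to [ 0.52 -0.2   0.22] n 4
{"translation": [0.044, 0.0102, -0.0125], "twist": [0.0, 0.0, -5.09]},
{"translation": [0.0429, 0.014, -0.0125], "twist": [0.0, 0.0, -5.09]},
{"translation": [0.0415, 0.0178, -0.0125], "twist": [0.0, 0.0, -5.09]},
{"translation": [0.0398, 0.0214, -0.0125], "twist": [0.0, 0.0, -5.09]},
to [ 0.627 -0.076  0.2  ] n 4
{"translation": [0.0368, 0.0178, 0.005], "twist": [0.0, 0.0, -4.7]},
{"translation": [0.0352, 0.0207, 0.005], "twist": [0.0, 0.0, -4.7]},
{"translation": [0.0334, 0.0236, 0.005], "twist": [0.0, 0.0, -4.7]},
{"translation": [0.0314, 0.0262, 0.005], "twist": [0.0, 0.0, -4.7]},
```

Request:
jog_arm(moves=[{"translation":[0.002,0,-0.03],"twist":[0,0,0]},{"translation":[0.005,0,-0.045],"twist":[0,0,0]},{"translation":[0.005,0,-0.045],"twist":[0,0,0]},{"translation":[0.005,0,-0.045],"twist":[0,0,0]},{"translation":[0.005,0,-0.035],"twist":[0,0,0]}])

```text
t: 32.4
tool_pos: [0.385, -0.3164, 0.2065]
ee_rot: [-2.783, -1.439, 0.007]
wrist_force: [0.7, -1.2, -0.6]
grip_width: 0.0279
```

Run:
```python
from h import *
s=robot.get_state(); print(s["tool_pos"],s["wrist_force"],s["grip_width"])
plan([(.50,-.21,.22,-15),(*rk(.025,-.0,.2),RY)],.047)
```

```text
[ 0.38497058 -0.31639354  0.20648607] [ 0.67835356 -1.16295909 -0.64231154] 0.02787690703962899
to [ 0.5  -0.21  0.22] n 4
{"translation": [0.0383, 0.0081, -0.0035], "twist": [-0.14, -0.02, -5.08]},
{"translation": [0.0375, 0.0114, -0.0034], "twist": [-0.14, -0.02, -5.08]},
{"translation": [0.0363, 0.0147, -0.0034], "twist": [-0.14, -0.02, -5.08]},
{"translation": [0.0349, 0.0179, -0.0034], "twist": [-0.14, -0.02, -5.08]},
to [ 0.626 -0.061  0.2  ] n 5
{"translation": [0.0353, 0.0166, 0.004], "twist": [0.0, 0.0, -3.76]},
{"translation": [0.0341, 0.0189, 0.004], "twist": [0.0, 0.0, -3.76]},
{"translation": [0.0328, 0.0211, 0.004], "twist": [0.0, 0.0, -3.76]},
{"translation": [0.0313, 0.0232, 0.004], "twist": [0.0, 0.0, -3.76]},
{"translation": [0.0297, 0.0252, 0.004], "twist": [0.0, 0.0, -3.76]},
```

Request:
jog_arm(moves=[{"translation":[0.038,0.008,-0.004],"twist":[0,0,-5.1]},{"translation":[0.038,0.011,-0.004],"twist":[0,0,-5.1]},{"translation":[0.037,0.015,-0.003],"twist":[0,0,-5.1]},{"translation":[0.035,0.018,-0.003],"twist":[0,0,-5.1]},{"translation":[0.035,0.017,0],"twist":[0,0,-3.8]}])

```text
t: 32.9
tool_pos: [0.5284, -0.1819, 0.2276]
ee_rot: [2.422, 1.996, -0.005]
wrist_force: [0.6, -0.1, -0.5]
grip_width: 0.0282
```

Request:
jog_arm(moves=[{"translation":[0.034,0.019,0],"twist":[0,0,-3.8]},{"translation":[0.033,0.021,0],"twist":[0,0,-3.8]},{"translation":[0.031,0.023,0],"twist":[0,0,-3.8]},{"translation":[0.02,0.02,0],"twist":[0,0,-3.5]},{"translation":[0,0,0],"twist":[0,0,0]}])

```text
t: 33.4
tool_pos: [0.6279, -0.0613, 0.2266]
ee_rot: [2.122, 2.315, -0.001]
wrist_force: [0.8, 0.8, -0.6]
grip_width: 0.0281
```

Run:
```python
from h import *
s=robot.get_state(); print(s["tool_pos"],s["wrist_force"],s["grip_width"])
plan([(*rk(.025,0,.14),RY,0,0,.025),(*rk(.025,0,.1155),RY,0,0,.012)],.047)
s,d,W=wristlook("w6"); T=tool_T(s); Q=(W-T[:3,3])@T[:3,:3]
m=(np.abs(Q[...,1])<.04)&(Q[...,2]>-.02)&(Q[...,2]<.02)&(Q[...,0]>0.02)&(Q[...,0]<.16); q=Q[m]
print("lath far end x",np.percentile(q[:,0],[99,99.8]), rect(q), np.median(q[:,2]))
```

```text
[ 0.62793245 -0.06133     0.22655843] [ 0.8011657   0.79459938 -0.62346486] 0.028065291575907696
to [ 0.626 -0.061  0.14 ] n 4
{"translation": [0.0001, -0.0005, 0.0216], "twist": [0.0, 0.02, 0.29]},
{"translation": [0.0001, -0.0005, 0.0216], "twist": [0.0, 0.02, 0.29]},
{"translation": [0.0001, -0.0005, 0.0216], "twist": [0.0, 0.02, 0.29]},
{"translation": [0.0001, -0.0005, 0.0216], "twist": [0.0, 0.02, 0.29]},
to [ 0.626 -0.061  0.116] n 3
{"translation": [0.0, 0.0, 0.0082], "twist": [0.0, 0.0, 0.0]},
{"translation": [0.0, 0.0, 0.0082], "twist": [0.0, 0.0, 0.0]},
{"translation": [0.0, 0.0, 0.0082], "twist": [0.0, 0.0, 0.0]},
lath far end x [0.10873744 0.10923019] (array([64.8,  0.3]), array([89.6, 30.2]), 0.02) -0.008574834868427361
```

View pics/w6.png

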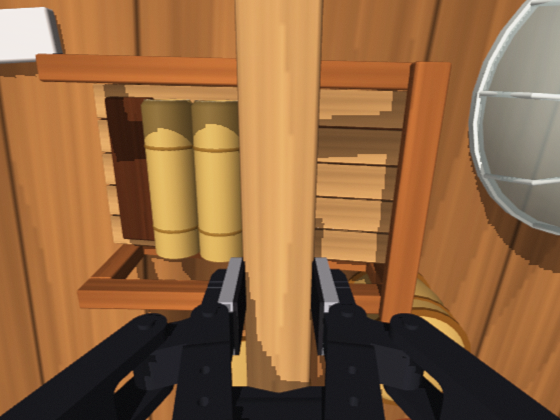

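Run:
```python
from h import *
s,d,W=wristlook("w7"); z=W[...,2]; print(s["tool_pos"])
a=np.radians(RY); Rm=np.array([[np.cos(a),-np.sin(a)],[np.sin(a),np.cos(a)]]); L=(W[...,:2]-RC)@Rm
cb=(z>.117)&(z<.128)&(L[...,0]>.1)&(L[...,0]<.15)&(np.abs(L[...,1])<.1)
for lo,hi in [(-.04,0),(0,.04),(.04,.08)]:
    q=L[cb&(L[...,1]>lo)&(L[...,1]<hi)]; print("cb",np.percentile(q[:,0],[1,99])*1000,len(q))
rl=(z>.105)&(z<.116)&(np.abs(np.abs(L[...,1])-.091)<.02)
for lo,hi in [(-.1,-.05),(-.05,-.0),(.06,.1)]:
    m=rl&(L[...,0]>lo)&(L[...,0]<hi)
    for sg in(1,-1):
        q=L[m&(L[...,1]*sg>0)]
        if len(q)>30: print("rail",sg,lo,np.percentile(q[:,1],[1,99])*1000,np.median(z[m&(L[...,1]*sg>0)]))
```

```text
[ 0.62676445 -0.06317223  0.22637426]
cb [113.73523557 136.97049652] 1663
cb [113.78197003 137.17127186] 1922
cb [113.75706436 137.17156803] 2234
rail 1 -0.1 [81.97247102 99.53406842] 0.1100954030990473
rail -1 -0.1 [-99.29422133 -81.60629523] 0.10998119882780699
rail 1 -0.05 [81.93969552 99.48437847] 0.11011812525279391
rail -1 -0.05 [-99.34502834 -81.59654731] 0.10990186112830261
rail 1 0.06 [81.71256682 99.36690677] 0.11016096000838638
rail -1 0.06 [-94.74858491 -81.91765851] 0.10996042501298259
```

Request:
jog_arm(moves=[{"translation":[0,-0.001,0.022],"twist":[0,0,0.3]},{"translation":[0,-0.001,0.022],"twist":[0,0,0.3]},{"translation":[0,-0.001,0.022],"twist":[0,0,0.3]},{"translation":[0,0,0.015],"twist":[0,0,0.2]},{"translation":[0,0,0],"twist":[0,0,0]}])

```text
t: 34.0
tool_pos: [0.6188, -0.0755, 0.1435]
ee_rot: [2.166, 2.269, -0.015]
wrist_force: [0.4, 0.5, -1.0]
grip_width: 0.0278
```

Run:
```python
from h import *
s=robot.get_state(); print(s["tool_pos"],s["wrist_force"],s["grip_width"])
plan([(*rk(.025,0,.1155),RY,0,0,.012)],.047)
```

```text
[ 0.61878552 -0.075456    0.14353389] [ 0.36912924  0.52381675 -1.00984018] 0.027774595566006335
to [ 0.626 -0.061  0.116] n 3
{"translation": [0.0047, 0.0026, 0.0093], "twist": [-0.07, 0.19, -0.38]},
{"translation": [0.0047, 0.0026, 0.0093], "twist": [-0.07, 0.19, -0.38]},
{"translation": [0.0046, 0.0026, 0.0093], "twist": [-0.07, 0.19, -0.38]},
```

Request:
jog_arm(moves=[{"translation":[0.006,0.003,0.003],"twist":[0,0.2,-0.4]},{"translation":[0.006,0.003,0.006],"twist":[0,0.2,-0.3]},{"translation":[0.004,0.002,0.007],"twist":[0,0.1,-0.2]},{"translation":[0,0,0.002],"twist":[0,0,0]},{"translation":[0,0,0],"twist":[0,0,0]}])

```text
t: 34.5
tool_pos: [0.6269, -0.06, 0.1268]
ee_rot: [2.153, 2.286, -0.003]
wrist_force: [0.5, 0.1, -1.5]
grip_width: 0.0279
```

Run:
```python
from h import *
s=robot.get_state(); print(s["tool_pos"],s["wrist_force"],s["grip_width"])
plan([(*rk(.025,0,.1145),RY,0,0,.012)],.047)
```

```text
[ 0.62687227 -0.06004516  0.12675449] [ 0.51928146  0.13876967 -1.52742285] 0.027869643824126947
to [ 0.626 -0.061  0.114] n 2
{"translation": [-0.0006, -0.0005, 0.0061], "twist": [-0.02, 0.06, -0.19]},
{"translation": [-0.0006, -0.0005, 0.0061], "twist": [-0.02, 0.06, -0.19]},
```

Request:
jog_arm(moves=[{"translation":[-0.001,-0.001,0.006],"twist":[0,0.1,-0.2]},{"translation":[0,0,0.004],"twist":[0,0,-0.2]},{"translation":[0,0,0.001],"twist":[0,0,0]}])

```text
t: 34.8
tool_pos: [0.6261, -0.0612, 0.1154]
ee_rot: [2.145, 2.295, -0.0]
wrist_force: [0.1, -0.5, -0.6]
grip_width: 0.028
```

Run:
```python
from h import *
s=robot.get_state(); print(s["tool_pos"],s["wrist_force"],s["grip_width"])
plan([(*rk(.025,0,.1135),RY,0,0,.012)],.047)
```

```text
[ 0.62611128 -0.06120694  0.11535927] [ 0.05220721 -0.47016804 -0.61931489] 0.02802380681021339
to [ 0.626 -0.061  0.114] n 1
{"translation": [-0.0, -0.0003, 0.0019], "twist": [0.0, 0.03, 0.07]},
```

Request:
jog_arm(moves=[{"translation":[0,0,0.001],"twist":[0,0,0]},{"translation":[0,0,0.001],"twist":[0,0,0]}])

```text
t: 35.0
tool_pos: [0.626, -0.0614, 0.1136]
ee_rot: [2.145, 2.294, -0.001]
wrist_force: [-5.1, -0.4, 13.3]
grip_width: 0.0282
```

Request:
jog_arm(moves=[{"translation":[0,0,0],"twist":[0,0,0]},{"translation":[0,0,0],"twist":[0,0,0]},{"translation":[0,0,0],"twist":[0,0,0]}], jaw=0.1)

```text
t: 35.3
tool_pos: [0.6264, -0.0615, 0.1141]
ee_rot: [2.145, 2.294, 0.0]
wrist_force: [0.3, 0.3, 0.2]
grip_width: 0.0471
```

Request:
jog_arm(moves=[{"translation":[0,0,-0.02],"twist":[0,0,0]},{"translation":[0,0,-0.04],"twist":[0,0,0]},{"translation":[0,0,-0.045],"twist":[0,0,0]},{"translation":[0,0,-0.045],"twist":[0,0,0]}])

```text
t: 35.7
tool_pos: [0.6229, -0.0619, 0.2617]
ee_rot: [-2.138, -2.289, 0.012]
wrist_force: [1.3, -0.1, 0.3]
grip_width: 0.047
```

Run:
```python
from h import *
s,d,W=wristlook("w8"); z=W[...,2]; print(s["t"],s["tool_pos"])
a=np.radians(RY); Rm=np.array([[np.cos(a),-np.sin(a)],[np.sin(a),np.cos(a)]]); L=(W[...,:2]-RC)@Rm
m=(z>.117)&(z<.128)&(L[...,0]>-.05)&(L[...,0]<.1)
print("lath in rack",rect(L[m]),np.median(z[m]))
plan([(.60,-.27,.28,-20)],.048)
```

```text
35.7 [ 0.62288552 -0.06187317  0.26168592]
lath in rack (array([25.7, -1.3]), array([270.4,  30.1]), -89.99) 0.12220086174525194
to [ 0.6  -0.27  0.28] n 5
{"translation": [-0.0413, -0.008, -0.002], "twist": [-0.02, -0.0, 4.78]},
{"translation": [-0.0419, -0.0045, -0.002], "twist": [-0.02, -0.0, 4.78]},
{"translation": [-0.0421, -0.001, -0.002], "twist": [-0.02, -0.0, 4.78]},
{"translation": [-0.042, 0.0025, -0.002], "twist": [-0.02, -0.0, 4.78]},
{"translation": [-0.0417, 0.006, -0.002], "twist": [-0.02, -0.0, 4.78]},
```

View pics/w8.png

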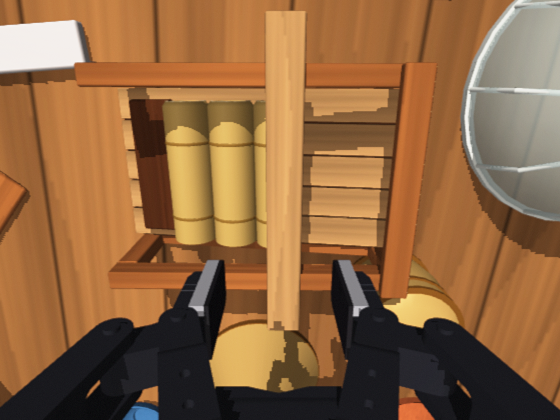

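Run:
```python
from h import *
plan([(.59,-.43,.30,-25)],.049)
```

```text
to [ 0.59 -0.43  0.3 ] n 8
{"translation": [-0.0457, -0.0076, -0.0038], "twist": [-0.01, -0.0, 3.61]},
{"translation": [-0.0461, -0.0047, -0.0038], "twist": [-0.01, -0.0, 3.61]},
{"translation": [-0.0463, -0.0018, -0.0038], "twist": [-0.01, -0.0, 3.61]},
{"translation": [-0.0463, 0.0011, -0.0038], "twist": [-0.01, -0.0, 3.61]},
{"translation": [-0.0462, 0.004, -0.0038], "twist": [-0.01, -0.0, 3.61]},
{"translation": [-0.0458, 0.0069, -0.0038], "twist": [-0.01, -0.0, 3.61]},
{"translation": [-0.0453, 0.0098, -0.0038], "twist": [-0.01, -0.0, 3.61]},
{"translation": [-0.0446, 0.0126, -0.0038], "twist": [-0.01, -0.0, 3.61]},
```

Request:
jog_arm(moves=[{"translation":[-0.045,-0.007,-0.006],"twist":[0,0,3.6]},{"translation":[-0.046,-0.005,-0.006],"twist":[0,0,3.6]},{"translation":[-0.046,-0.002,-0.004],"twist":[0,0,3.6]},{"translation":[-0.046,0.001,-0.004],"twist":[0,0,3.6]},{"translation":[-0.046,0.004,-0.004],"twist":[0,0,3.6]}], jaw=0.8)

```text
t: 36.25
tool_pos: [0.607, -0.2869, 0.2993]
ee_rot: [2.47, 1.936, 0.015]
wrist_force: [0.3, 0.2, 0.3]
grip_width: 0.077
```

Request:
jog_arm(moves=[{"translation":[-0.046,0.007,-0.004],"twist":[0,0,3.6]},{"translation":[-0.045,0.01,-0.004],"twist":[0,0,3.6]},{"translation":[-0.036,0.01,-0.004],"twist":[0,0,3.4]},{"translation":[0,0,0],"twist":[0,0,0]},{"translation":[0,0,0],"twist":[0,0,0]}])

```text
t: 36.75
tool_pos: [0.5901, -0.4312, 0.3094]
ee_rot: [2.654, 1.671, 0.009]
wrist_force: [-0.4, 0.5, -0.2]
grip_width: 0.0767
```

```bash
cat >> h.py <<'E'
def conefit(W,c0,z0=0.):
    z=W[...,2]; m=(np.hypot(W[...,0]-c0[0],W[...,1]-c0[1])<.06)&(z>z0+.141)&(z<z0+.158)
    P=W[m]; c,r=cv2.minEnclosingCircle((P[:,:2]*1000).astype(np.float32)); print("ring",np.round(c,1),round(r,1),len(P),np.median(P[:,2]))
E
python3 - <<'E'
from h import *
s,d,W=wristlook("w9"); print(s["t"],s["tool_pos"],s["grip_width"])
conefit(W,(.614,-.354)); np.savez("w9.npz",W=W)
z=W[...,2];m=(z>.14)&(z<.16); print(np.nanmean(W[m],axis=0),m.sum())
E
```

```text
36.75 [ 0.59010265 -0.43121424  0.30940885] 0.07670106348675657
ring [ 614.9 -354.5] 25.2 2377 0.14867010375910444
[ 0.7079358  -0.40967264  0.14774047] 7167
```

View pics/w9.png

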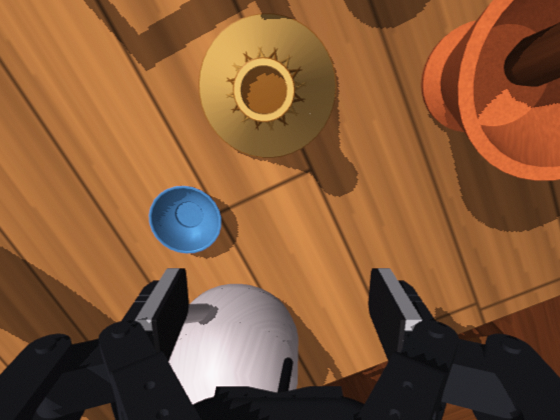

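Run:
```python
from h import *
plan([(.6145,-.3545,.20,-22,0,0,.045)],.049)
```

```text
to [ 0.614 -0.354  0.2  ] n 4
{"translation": [0.0201, -0.003, 0.0273], "twist": [0.11, -0.01, -0.91]},
{"translation": [0.0201, -0.0026, 0.0273], "twist": [0.11, -0.01, -0.91]},
{"translation": [0.0202, -0.0022, 0.0273], "twist": [0.11, -0.01, -0.91]},
{"translation": [0.0202, -0.0018, 0.0273], "twist": [0.11, -0.01, -0.91]},
```

Request:
jog_arm(moves=[{"translation":[0.021,-0.003,0.026],"twist":[0,0,-0.9]},{"translation":[0.021,-0.003,0.026],"twist":[0.1,0,-0.9]},{"translation":[0.021,-0.003,0.026],"twist":[0.1,0,-0.9]},{"translation":[0.017,-0.002,0.02],"twist":[0.1,0,-0.9]},{"translation":[0,0,0],"twist":[0,0,0]}])

```text
t: 37.3
tool_pos: [0.6155, -0.3456, 0.2092]
ee_rot: [2.593, 1.769, 0.007]
wrist_force: [-0.3, 0.8, 0.2]
grip_width: 0.0771
```

Run:
```python
from h import *
s=robot.get_state(); print(s["tool_pos"])
plan([(.6145,-.3545,.16,-22,0,0,.02)],.049)
```

```text
[ 0.61554791 -0.34561549  0.20921305]
to [ 0.614 -0.354  0.16 ] n 3
{"translation": [-0.0029, 0.0007, 0.0164], "twist": [0.09, -0.04, 0.2]},
{"translation": [-0.0029, 0.0007, 0.0164], "twist": [0.09, -0.04, 0.2]},
{"translation": [-0.0029, 0.0008, 0.0164], "twist": [0.09, -0.04, 0.2]},
```

Request:
jog_arm(moves=[{"translation":[-0.004,0.001,0.016],"twist":[0.1,0,0.2]},{"translation":[-0.004,0.001,0.016],"twist":[0.1,0,0.2]},{"translation":[-0.002,0,0.014],"twist":[0.1,0,0]},{"translation":[0,0,0],"twist":[0,0,0]}])

```text
t: 37.7
tool_pos: [0.6139, -0.3586, 0.1619]
ee_rot: [2.602, 1.758, 0.002]
wrist_force: [-0.1, 0.2, -0.9]
grip_width: 0.0768
```

Run:
```python
from h import *
s=robot.get_state(); print(s["tool_pos"])
plan([(.6145,-.3545,.116,-22,0,0,.02)],.049)
```

```text
[ 0.61393884 -0.35859269  0.16188328]
to [ 0.614 -0.354  0.116] n 3
{"translation": [0.0013, -0.0004, 0.0153], "twist": [0.04, -0.0, 0.03]},
{"translation": [0.0013, -0.0004, 0.0153], "twist": [0.04, -0.0, 0.03]},
{"translation": [0.0013, -0.0003, 0.0153], "twist": [0.04, -0.0, 0.03]},
```

Request:
jog_arm(moves=[{"translation":[0.002,0,0.015],"twist":[0,0,0]},{"translation":[0.002,0,0.015],"twist":[0,0,0]},{"translation":[0.001,-0.001,0.013],"twist":[0,0,0]},{"translation":[0,0,0.001],"twist":[0,0,0]},{"translation":[0,0,0],"twist":[0,0,0]}])

```text
t: 38.2
tool_pos: [0.6146, -0.3547, 0.1137]
ee_rot: [2.604, 1.755, 0.002]
wrist_force: [-0.4, 0.2, 0.1]
grip_width: 0.0767
```

Run:
```python
from h import *
s=robot.get_state(); print(s["tool_pos"])
plan([(.6145,-.3545,.116,-22,0,0,.02)],.049)
```

```text
[ 0.61457212 -0.3547039   0.1137298 ]
to [ 0.614 -0.354  0.116] n 1
{"translation": [0.0002, -0.0001, -0.0023], "twist": [0.11, -0.0, -0.05]},
```

Request:
jog_arm(moves=[{"translation":[0,0,0],"twist":[0.1,0,0]},{"translation":[0,0,0],"twist":[0,0,0]},{"translation":[0,0,0],"twist":[0,0,0]},{"translation":[0,0,0],"twist":[0,0,0]},{"translation":[0,0,0],"twist":[0,0,0]}], jaw=-1, newtons=70)

```text
t: 38.7
tool_pos: [0.6155, -0.3549, 0.1156]
ee_rot: [2.603, 1.755, 0.002]
wrist_force: [-0.5, -0.5, -1.9]
grip_width: 0.0468
```

Run:
```python
from h import *
s=robot.get_state(); print(s["tool_pos"],s["grip_width"],s["wrist_force"], R.from_rotvec(s["ee_rot"]).as_matrix()[:,2])
plan([(.61,-.345,.30,-22,0,0,.045),(*rk(.075,0,.3),-5,0,0,.045)],.049)
```

```text
[ 0.61549894 -0.35485541  0.11555572] 0.04678345583389533 [-0.45774359 -0.47775399 -1.90198691] [ 0.00225125 -0.00112626 -0.99999683]
to [ 0.61  -0.345  0.3  ] n 5
{"translation": [0.0014, -0.0017, -0.0369], "twist": [0.03, 0.0, -0.01]},
{"translation": [0.0014, -0.0017, -0.0369], "twist": [0.03, 0.0, -0.01]},
{"translation": [0.0014, -0.0017, -0.0369], "twist": [0.03, 0.0, -0.01]},
{"translation": [0.0014, -0.0017, -0.0369], "twist": [0.03, 0.0, -0.01]},
{"translation": [0.0014, -0.0017, -0.0369], "twist": [0.03, 0.0, -0.01]},
to [ 0.676 -0.058  0.3  ] n 7
{"translation": [0.0415, -0.0067, 0.0], "twist": [0.0, 0.0, -2.43]},
{"translation": [0.0418, -0.0049, 0.0], "twist": [0.0, 0.0, -2.43]},
{"translation": [0.042, -0.0031, 0.0], "twist": [0.0, 0.0, -2.43]},
{"translation": [0.0421, -0.0013, 0.0], "twist": [0.0, 0.0, -2.43]},
{"translation": [0.0421, 0.0004, 0.0], "twist": [0.0, 0.0, -2.43]},
{"translation": [0.042, 0.0022, 0.0], "twist": [0.0, 0.0, -2.43]},
{"translation": [0.0419, 0.004, 0.0], "twist": [0.0, 0.0, -2.43]},
```

Request:
jog_arm(moves=[{"translation":[0.001,-0.001,-0.025],"twist":[0,0,0]},{"translation":[0.001,-0.001,-0.042],"twist":[0,0,0]},{"translation":[0.001,-0.002,-0.042],"twist":[0,0,0]},{"translation":[0.001,-0.002,-0.042],"twist":[0,0,0]},{"translation":[0.02,-0.003,-0.03],"twist":[0,0,-1]}])

```text
t: 39.2
tool_pos: [0.6113, -0.3316, 0.2956]
ee_rot: [-2.587, -1.769, 0.011]
wrist_force: [2.5, -0.3, -2.1]
grip_width: 0.047
```

Request:
jog_arm(moves=[{"translation":[0.04,-0.006,0],"twist":[0,0,-2.4]},{"translation":[0.042,-0.005,0],"twist":[0,0,-2.4]},{"translation":[0.042,-0.003,0],"twist":[0,0,-2.4]},{"translation":[0.042,-0.001,0],"twist":[0,0,-2.4]}])

```text
t: 39.6
tool_pos: [0.649, -0.17, 0.3021]
ee_rot: [2.438, 1.977, -0.005]
wrist_force: [0.1, -0.0, -2.3]
grip_width: 0.0468
```

Run:
```python
from h import *
s=robot.get_state(); print(s["t"],s["tool_pos"],s["grip_width"],s["wrist_force"])
plan([(*rk(.0755,0,.3),-5,0,0,.045)],.049)
```

```text
39.6 [ 0.64899609 -0.16996559  0.30212625] 0.04684558050004596 [ 0.12452811 -0.00766418 -2.34505386]
to [ 0.676 -0.058  0.3  ] n 3
{"translation": [0.0384, 0.0012, 0.0006], "twist": [-0.0, 0.08, -2.31]},
{"translation": [0.0384, 0.0027, 0.0006], "twist": [-0.0, 0.08, -2.31]},
{"translation": [0.0382, 0.0043, 0.0007], "twist": [-0.0, 0.08, -2.31]},
```

Request:
jog_arm(moves=[{"translation":[0.036,0.001,0],"twist":[0,0.1,-2.3]},{"translation":[0.034,0.003,0],"twist":[0,0.1,-2.3]},{"translation":[0.025,0.004,0],"twist":[0,0,-2]},{"translation":[0,0,0],"twist":[0,0,0]},{"translation":[0,0,0],"twist":[0,0,0]}])

```text
t: 40.1
tool_pos: [0.6735, -0.0641, 0.3025]
ee_rot: [-2.302, -2.135, -0.004]
wrist_force: [1.2, -1.1, -2.3]
grip_width: 0.0471
```

Run:
```python
from h import *
s,d,W=wristlook("w10"); T=tool_T(s); z=W[...,2]; print(s["t"],s["tool_pos"],s["grip_width"],T[:3,2])
Q=(W-T[:3,3])@T[:3,:3]
m=(Q[...,2]>-.045)&(Q[...,2]<-.025)&(np.hypot(Q[...,0],Q[...,1])<.04); print("ring in tool", rect(Q[m]),m.sum(),np.median(Q[m][:,2]) if m.any() else 0)
d2,W2=look("scene","s10")
plan([(*rk(.0755,0,.25),-5,0,0,.025)],.049)
```

```text
40.1 [ 0.67353449 -0.06406648  0.3024795 ] 0.047054812971028974 [ 6.27202154e-05  3.30373380e-03 -9.99994541e-01]
ring in tool (array([7.4, 1.3]), array([60.4, 58.6]), 48.87) 16282 -0.03243912711160672
to [ 0.676 -0.058  0.25 ] n 3
{"translation": [0.0022, 0.0008, 0.0175], "twist": [-0.0, -0.07, 0.21]},
{"translation": [0.0023, 0.0007, 0.0175], "twist": [-0.0, -0.07, 0.21]},
{"translation": [0.0023, 0.0007, 0.0175], "twist": [-0.0, -0.07, 0.21]},
```

View pics/w10.png

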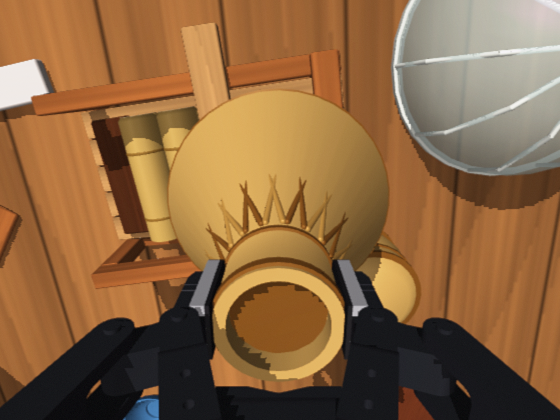

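View pics/s10.png

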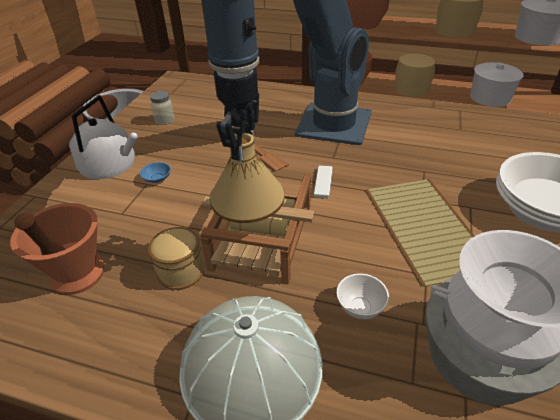

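Request:
jog_arm(moves=[{"translation":[0.004,0.001,0.013],"twist":[0,0,0]},{"translation":[0.004,0.001,0.013],"twist":[0,0,0]},{"translation":[0.003,0.001,0.013],"twist":[0,0,0]},{"translation":[0,0,0.002],"twist":[0,0,0]},{"translation":[0,0,0],"twist":[0,0,0]}])

```text
t: 40.7
tool_pos: [0.6765, -0.0575, 0.2562]
ee_rot: [-2.309, -2.126, 0.001]
wrist_force: [0.8, 0.7, -2.0]
grip_width: 0.0471
```

Run:
```python
from h import *
s=robot.get_state(); print(s["t"],s["tool_pos"],s["grip_width"],s["wrist_force"],tool_T(s)[:3,2])
plan([(*rk(.0755,0,.241),-5,0,0,.025)],.049)
```

```text
40.7 [ 0.67649144 -0.05746883  0.25617013] 0.04708858591688872 [ 0.75949587  0.65348828 -1.99988616] [-0.00250525  0.00186712 -0.99999512]
to [ 0.676 -0.058  0.241] n 1
{"translation": [-0.0005, -0.0002, 0.0152], "twist": [-0.15, -0.09, 0.26]},
```

Request:
jog_arm(moves=[{"translation":[0,0,0.008],"twist":[-0.1,-0.1,0]},{"translation":[0,0,0.006],"twist":[0,0,0]},{"translation":[0,0,0.002],"twist":[0,0,0]},{"translation":[0,0,0],"twist":[0,0,0]}])

```text
t: 41.1
tool_pos: [0.6766, -0.058, 0.239]
ee_rot: [2.312, 2.127, -0.001]
wrist_force: [-0.6, -0.2, -1.3]
grip_width: 0.0467
```

Run:
```python
from h import *
s=robot.get_state(); print(s["t"],s["tool_pos"],s["grip_width"],s["wrist_force"],tool_T(s)[:3,2])
plan([(*rk(.0755,0,.2375),-5,0,0,.025)],.049)
```

```text
41.1 [ 0.67663248 -0.0579841   0.23903002] 0.04672795455000652 [-0.58473698 -0.21119024 -1.25628865] [-3.26467200e-04 -3.73966390e-04 -9.99999877e-01]
to [ 0.676 -0.058  0.238] n 1
{"translation": [0.0001, -0.0004, 0.0015], "twist": [-0.02, 0.02, 0.22]},
```

Request:
jog_arm(moves=[{"translation":[0,0,0.001],"twist":[0,0,0]},{"translation":[0,0,0.001],"twist":[0,0,0]}])

```text
t: 41.3
tool_pos: [0.6769, -0.058, 0.2375]
ee_rot: [2.312, 2.126, 0.0]
wrist_force: [0.2, -0.0, -2.0]
grip_width: 0.0469
```

Request:
jog_arm(moves=[{"translation":[0,0,0.001],"twist":[0,0,0]},{"translation":[0,0,0.001],"twist":[0,0,0]}])

```text
t: 41.5
tool_pos: [0.6771, -0.058, 0.2367]
ee_rot: [2.311, 2.125, 0.001]
wrist_force: [-4.4, -0.8, 8.9]
grip_width: 0.0465
```

Contact (weight taken). Opening gently and lifting straight up.

Request:
jog_arm(moves=[{"translation":[0,0,0],"twist":[0,0,0]},{"translation":[0,0,0],"twist":[0,0,0]},{"translation":[0,0,0],"twist":[0,0,0]},{"translation":[0,0,0],"twist":[0,0,0]}], jaw=0.6)

```text
t: 41.9
tool_pos: [0.6777, -0.0578, 0.2377]
ee_rot: [2.31, 2.124, 0.004]
wrist_force: [-0.2, 0.2, 0.1]
grip_width: 0.0687
```

Request:
jog_arm(moves=[{"translation":[0,0,-0.01],"twist":[0,0,0]},{"translation":[0,0,-0.025],"twist":[0,0,0]},{"translation":[0,0,-0.04],"twist":[0,0,0]},{"translation":[0,0,-0.04],"twist":[0,0,0]},{"translation":[-0.04,0,-0.02],"twist":[0,0,0]}])

```text
t: 42.4
tool_pos: [0.6727, -0.0912, 0.3766]
ee_rot: [-2.298, -2.136, -0.003]
wrist_force: [1.2, -0.4, 0.0]
grip_width: 0.0681
```

Run:
```python
from h import *
s=robot.get_state(); print(s["t"],s["tool_pos"],s["grip_width"])
plan([(.50,-.30,.36,-30)],.049)
```

```text
42.4 [ 0.6726863  -0.09118844  0.37661812] 0.06808787367780712
to [ 0.5  -0.3   0.36] n 6
{"translation": [-0.0368, -0.0262, 0.0027], "twist": [-0.03, -0.04, 4.3]},
{"translation": [-0.0387, -0.0233, 0.0027], "twist": [-0.03, -0.04, 4.3]},
{"translation": [-0.0403, -0.0204, 0.0027], "twist": [-0.03, -0.04, 4.3]},
{"translation": [-0.0417, -0.0173, 0.0027], "twist": [-0.03, -0.04, 4.3]},
{"translation": [-0.0429, -0.0141, 0.0027], "twist": [-0.03, -0.04, 4.3]},
{"translation": [-0.0438, -0.0108, 0.0027], "twist": [-0.03, -0.04, 4.3]},
```

Request:
jog_arm(moves=[{"translation":[-0.037,-0.026,0],"twist":[0,0,4.3]},{"translation":[-0.039,-0.023,0],"twist":[0,0,4.3]},{"translation":[-0.04,-0.02,0],"twist":[0,0,4.3]},{"translation":[-0.042,-0.017,0.002],"twist":[0,0,4.3]},{"translation":[-0.043,-0.014,0.002],"twist":[0,0,4.3]}])

```text
t: 42.9
tool_pos: [0.5287, -0.2693, 0.3787]
ee_rot: [2.665, 1.66, 0.018]
wrist_force: [0.4, -0.3, -0.5]
grip_width: 0.0686
```

Request:
jog_arm(moves=[{"translation":[-0.044,-0.011,0],"twist":[0,0,4.3]},{"translation":[-0.04,0,0],"twist":[0,0,3]},{"translation":[-0.04,0,0],"twist":[0,0,3]},{"translation":[0,0,0],"twist":[0,0,0]}])

```text
t: 43.3
tool_pos: [0.4479, -0.3812, 0.3812]
ee_rot: [2.814, 1.384, 0.015]
wrist_force: [0.6, -0.2, 0.4]
grip_width: 0.068
```

Run:
```python
from h import *
d,W=look("top","t9"); ds,Ws=look("scene","s9")
s=robot.get_state(); print(s["t"],s["tool_pos"])
cv2.imwrite("pics/t9c.png",cv2.resize(d["image"][120:270,240:440],None,fx=4,fy=4,interpolation=cv2.INTER_CUBIC))
c=np.array([.599,-.0648]); a=np.radians(RY); Rm=np.array([[np.cos(a),-np.sin(a)],[np.sin(a),np.cos(a)]])
for nm,w in(("top",W),("scene",Ws)):
    z=w[...,2]; L=(w[...,:2]-(c if nm=="top" else c+[.003,0]))@Rm
    m=(z>.26)&(z<.285)&(np.hypot(L[...,0]-.075,L[...,1])<.06); q=L[m]
    cc,r=cv2.minEnclosingCircle((q*1000).astype(np.float32)); print(nm,"cone ring rack",np.round(cc,1),round(r,1),np.median(z[m]),len(q))
rackscan(W)
for n,b in [("bowl",(190,125,236,165)),("basket",(340,110,385,160)),("dish",(425,225,462,260))]:
    P,_=sel(d,W,b,0.02,0.12); print(n,cv2.minEnclosingCircle((P[:,:2]*1000).astype(np.float32)))
```

```text
43.4 [ 0.45163986 -0.37620017  0.38143283]
top cone ring rack [75.7 -0.4] 25.5 0.26722087326875066 363
scene cone ring rack [76.6  0.3] 25.9 0.26901362734593326 388
low (array([-111.2,    0.6]), array([139.7,  41.9]), -89.87) [288 223  49  19 659] [0.01454188 0.01770893]
tube (array([-37.5,  -0.5]), array([140.9, 108.2]), -89.52) [ 284  185   53   42 1779] [0.04120365 0.04751033]
bowl ((751.7466430664062, 211.10888671875), 55.162235260009766)
basket ((747.8388061523438, -196.41366577148438), 80.31169891357422)
dish ((450.5271301269531, -452.4161376953125), 45.93769454956055)
```

View pics/t9c.png

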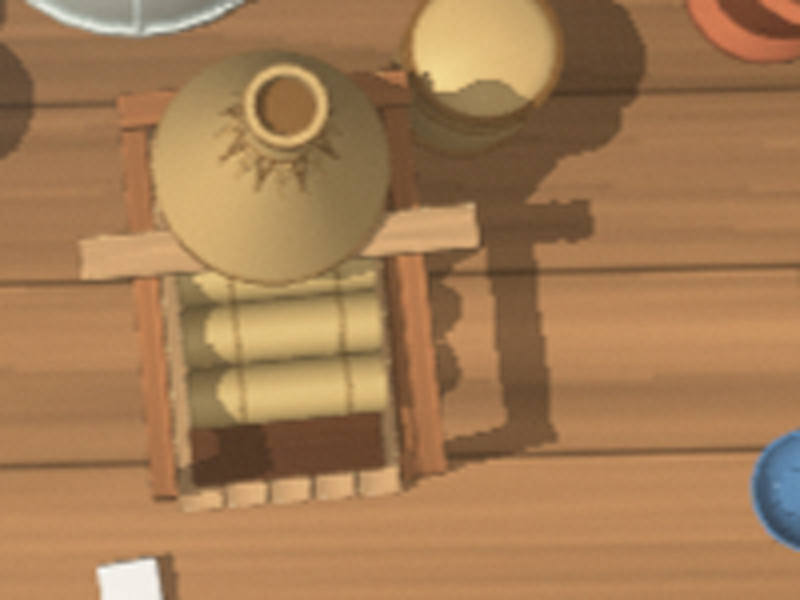

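View pics/s9.png

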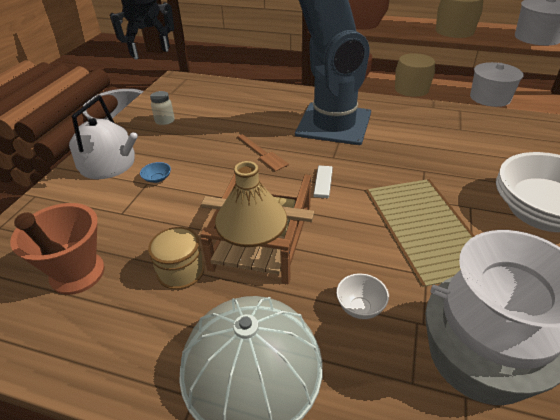

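Run:
```python
from h import *
d,W=look("top","t10"); z=W[...,2]
c=np.array([.599,-.0648]); a=np.radians(RY); Rm=np.array([[np.cos(a),-np.sin(a)],[np.sin(a),np.cos(a)]]); L=(W[...,:2]-c)@Rm
m=(z>.115)&(z<.129)&(np.abs(L[...,1])>.092)&(np.abs(L[...,1])<.15)&(L[...,0]>-.02)&(L[...,0]<.08)
print("lath",rect(L[m])); print(robot.hand_in())
```

```text
lath (array([42.4, -0.1]), array([269.6,  80.6]), -86.74)
the job is handed in; nothing more can be done
None
```

The job is finished and handed in at about 43.5 s. I laid the chock first, then the three tubes (all three were there), then the lath, then stood the cone. Before I picked the lath up it had been knocked about 20 mm aside, so I measured it again first.

My last measurements, in the rack's frame:

| Item | Position | Note |
|---|---|---|
| Chock | x about -110 mm | square across the board |
| Tubes | one row against the chock | touching each other and square to within about 1° |
| Lath | x = 25.7 mm, y = -1.3 mm | square, on the rails, measured just after I let it go |
| Cone | x = 75.7 mm (top camera), 76.6 mm (scene camera), target 75.5 mm | upright, top about 269 mm up, expected 272 mm |

- **Tube release:** I let each tube go about 20 mm above its stop, because the finger needs room there. Each rolled that short way and came to rest.
- **Bystanders:** The bowl and dish measured in the same places as at the start. The basket's reading differed by about 5 mm, but both times it also took in part of the rack, so it proves little. I saw no change to the basket or the white look-alike in the pictures.
- **Failed check:** My last automatic fit of the lath under the cone gave an impossible 80 mm width. I think it picked up neighbouring points, so it confirms nothing. I handed in on the picture from just before, where the lath still lay straight across the rails under the cone.

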